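# Feel the vial wells for a leftover bung, then seat the vial

### The job

A rubber bung has been left at the bottom of one of the two wells of the metal vial block. Take the feeler rod from its stand, touch the bottom of the left well and then of the right well with it to find out which one is clear, and put the feeler back upright in its stand, fully home. Then seat the sample vial upright and fully home in the clear well, leaving the petri dish, the cover glass box and the eyepiece where they are.

Things in the scene. Friction and masses are not known exactly. Their poses are not given: they have to be found in the camera images.
- vial_block: fixed grey metal block, 70 mm (its x) by 150 mm (its y) and 46 mm high, with two round vial wells in its top, 80 mm apart along its y; origin under its centre on the worktop, z up, y toward the left well; set at a yaw of up to 0.4 rad
- left_well (a point): centre of the left well's mouth (the block's +y end) on the block's top, z up. Round, 27 mm wide, 2 mm chamfer, 30 mm deep. On its floor lies a loose black rubber disc: the 4 mm pad that belongs there (clear well: bottom felt 26 mm below the mouth) or the 14 mm thick leftover bung (felt 16 mm below). One well has the pad, the other the bung, changing; not reported; both discs stay put
- right_well (a point): the same for the right well (the block's -y end). A vial fully home in the clear well stands on the pad, its centre 1 mm above the mouth, 28 mm of it out of the block; on the bung it stands 10 mm higher, which is not home
- feeler_stand: fixed grey plastic stand, 46 x 46 mm post on a 60 x 60 x 8 mm foot, 56 mm high, with one upright hole in its top; origin under its centre on the worktop
- stand_hole (a point): centre of the hole's mouth in the stand's top face, 56 mm above the worktop; z up. Hole 13 mm in diameter, 46 mm deep, 2 mm chamfer
- feeler_handle (a point): the feeler, a rigid 60 g tool, 94 mm long: a 44 mm long, 9 mm thick steel rod with a rounded tip, a flange 26 mm wide and 4 mm thick, and a black round handle 15 mm thick, 46 mm long. This point is on its axis half-way up the handle: 27 mm above the flange's underside, 71 mm above the tip. Starts upright in the stand, flange resting on the stand's top; z runs from tip to handle
- feeler_tip: the very end of the feeler's rod (on its axis, 71 mm below the handle point); z toward the handle. With the feeler home in its stand it lies 44 mm below the hole's mouth
- vial_centre (a point): the sample vial: round, 24 mm in diameter, 54 mm high, clear glass with a pale ribbed screw cap (22 mm in diameter, the top 12 mm), 30 g; this point is its centre, 27 mm above its foot; z up along its axis. It starts standing on the worktop to the right of the block
- petri_dish: bystander: closed petri dish, 60 mm in diameter, 14 mm high; origin at the centre of its underside
- cover_box: bystander: small square box of cover glasses, 29 x 29 x 15 mm; origin at the centre of its underside
- eyepiece: bystander: black microscope eyepiece standing on end, 31 mm in diameter, 44 mm high; origin at the centre of its underside

How it is judged (in metres and radians):
On the way, in this order (a step that is already met when the one before it is completed fails the run):
1. the left well's bottom is felt with the feeler's tip (horizontal distance between feeler_tip and left_well below 0.012 m and z of feeler_tip in the frame of left_well below -0.012 m and contact force between feeler_tip and anything else above 0.5 N), for 0.05 s.
2. the right well's bottom is felt with the feeler's tip (horizontal distance between feeler_tip and right_well below 0.012 m and z of feeler_tip in the frame of right_well below -0.012 m and contact force between feeler_tip and anything else above 0.5 N), for 0.05 s.
3. the feeler is back upright in its stand, fully home (horizontal distance between feeler_tip and stand_hole below 0.006 m and z of feeler_tip in the frame of stand_hole below -0.039 m and angle between feeler_tip's own z axis and vertical below 0.12 rad and linear speed of feeler_tip below 0.02 m/s), for 0.2 s.
At the end, for the whole second after the job is handed in: The vial is in the well without the bung: centre within 4 mm of the well's axis, less than 5 mm above the mouth, tilt under 0.1 rad. The feeler is in its stand: tip within 6 mm of the hole's axis, at least 39 mm below the mouth, tilt under 0.12 rad, at rest (all of step 3 and ((horizontal distance between vial_centre and left_well below 0.004 m and z of vial_centre in the frame of left_well below 0.005 m and angle between vial_centre's own z axis and vertical below 0.1 rad) or (horizontal distance between vial_centre and right_well below 0.004 m and z of vial_centre in the frame of right_well below 0.005 m and angle between vial_centre's own z axis and vertical below 0.1 rad))); the robot touches nothing.
It fails at once if the petri dish is pushed more than 15 mm from its place (distance of petri_dish from where it was at the start of the episode above 0.015 m).
It fails at once if the cover glass box is pushed more than 15 mm from its place (distance of cover_box from where it was at the start of the episode above 0.015 m).
It fails at once if the eyepiece is pushed more than 15 mm from its place (distance of eyepiece from where it was at the start of the episode above 0.015 m).
It also fails if it takes over 64 s, if anything falls off the work surface, if the arm or the gripper's body presses on something with over 40 N, if the wrist force passes 120 N, or if a joint passes its speed limit or range.

### The arm

A 6-joint arm with a two-finger parallel gripper is mounted at the origin on a cart in front of the work surface, level with it; the furniture and walls round the work are solid. World frame = base frame: x ahead of the robot, y to its left, z up, the work surface at z = 0. Lengths are in mm, angles in rad, forces in N, time in s.
With the tool pointing down it reaches from about 350 to 775 mm from the base axis. Payload 7.3 kg.
Tool frame: the origin (TCP) lies at the very end of the fingers, on their centre line; the grasp point (between the pads) lies 19 mm behind it (bot.grasp_offset is the distance from the TCP to the grasp point, in mm); z points along the fingers, y is the direction in which the jaws open and shut (so a half turn about z gives the same grasp; the last joint's range is limited). The gripper opens to 92 mm and grips with 3 to 60 N. Pads are 19 mm wide; open, the fingers measure 130 mm over their backs; the gripper's body (75 mm by 190 mm) begins 47 mm behind the grasp point.
Start: joints at [-1.436, 0.342, 1.524, -0, 1.275, -0.146], TCP at [145.513, -504.453, 206.441] pointing down, gripper open.
Joint ranges: [-2.53, 2.53], [-0.77, 2.02], [0.04, 2.7], [-1, 4.14], [0.28, 2.66], [-3.11, 3.11]. Speed limits (rad/s): [2.57, 2.57, 3.14, 3.14, 3.14, 3.14].

### API

Orientations are given as [roll, pitch, yaw] about the fixed x, y, z axes, in that order (R = Rz(yaw) Ry(pitch) Rx(roll)).
In Python, from plant import bot gives the robot as it stands.
- The arm moves only by the tool servo_tool, never from a script. Its arguments are lists of equal length, an entry for each row: "angular": the turn, a rotation vector about the world's x, y, z in degrees, a list of three; "slide": the shift along the world's x, y, z in mm, a list of three; "grip": the opening, from -1 (shut) to 1 (fully open), so that 0 is half open. In form: {"angular": [[ax, ay, az], ...], "slide": [[dx, dy, dz], ...], "grip": [grip, ...]}. A call has 1 to 10 rows; each row is the pose to reach, as a shift and turn from the pose commanded when the call began; what a row does not reach only later rows make up. A row lasts 1/12 s, in which the tool goes at most 41.7 mm and 7.16 degrees, less where a joint would pass 70% of its speed; a pose out of reach is approached as far as the arm can. A call with a gripper value outside its range is refused whole. The fingers move at their own pace and stop on an object; the grip force is fixed at half the most. Time passes only in rows, so rows that repeat a pose let the fingers close. It gives the time, the measured TCP pose, the force and the opening at its end, in the units of the state.
- bot.get_obs(): the state, without advancing time (a new reading comes with each control period).
- bot.capture(name): name is "scene" or "side" or "wrist"; returns a dict with "img" (480x640x3 uint8, blue, green, red), "range_z" (480x640 float32, mm along the optical axis (not along the pixel's ray), 0 where there is no reading), "fov_y" (degrees; the focal length in pixels is half the picture's height over the tangent of half this angle, whatever the lens; pixels are square), "cx", "cy" (the principal point, pixels), "R" (3x3) and "t" (3): a world point X has camera coordinates R X + t; the wrist camera has in their place "T_tool_cam" (4x4, takes a point from camera to tool coordinates, whose origin is the TCP and whose axes are the flange's). Camera axes: x right, y down, z forward; pixel columns grow to the right and rows downward; lengths in mm; the calibration is good to about 2 mm. The wrist camera is an equidistant fisheye: a pixel r from the principal point sees the ray r / f radians off the axis. A picture is of the moment at which its call begins: read the wrist's pose just before it.
- bot.close_job(): hands the job in, once; it reports no verdict.
The state is a dict: "time": time; "joint_positions": joint angles; "dq": joint speeds; "tau": joint torques, N m; "tool_pos": TCP position; "tcp_rot": TCP orientation; "contact_force": force on the tool from outside, world axes, zero at the start; "moment": the same for the moment, N m; "grip_width": finger opening in mm.
Only numpy, scipy, OpenCV 4.12 (cv2) and the standard library are available. Lean on these libraries where they do the work, as an engineer would, in place of code of your own. Each camera call takes 0.05 s, during which the arm holds its last target.

## Working session

There is one attempt and no reset: what is moved stays moved. The work goes in short steps, Python scripts to look and compute and a tool call to move; the robot and the scene stay as the last step left them, time stands still between calls to the robot, and variables do not carry over. Pictures are saved under pics/ and viewed, and the job is handed in when it is done.

Besides the shell and the picture viewer there is one more tool, called as a command line: name --argument value ..., lists and objects as JSON in quotes. servo_tool: Moves the arm, as the interface text tells. Its arguments: {"type":"object","properties":{"angular":{"type":"array","items":{"type":"array","items":{"type":"number"}}},"slide":{"type":"array","items":{"type":"array","items":{"type":"number"}}},"grip":{"type":"array","items":{"type":"number"}}},"required":["angular","slide","grip"]}

```bash
ls; mkdir -p pics; python3 - <<'E'
from plant import bot
import cv2,numpy as np
print(bot.get_obs())
for n in ["scene","side"]:
    c=bot.capture(n); cv2.imwrite(f"pics/{n}0.png",c["img"]); np.savez(f"{n}0.npz",**c)
    print(n,c["fov_y"],c["cx"],c["cy"],c["R"],c["t"])
E
```

```text
pics
{'time': 0.0, 'joint_positions': array([-1.43600768e+00,  3.42726522e-01,  1.52502022e+00, -1.04169486e-06,
        1.27537135e+00, -1.46003330e-01]), 'dq': array([-0.00015352,  0.00059633, -0.00054905,  0.00071878, -0.00038277,
        0.00124128]), 'tau': array([ 2.42925933e-03, -4.31231582e+01, -2.44226217e+01,  7.18547311e-02,
        5.57890011e-02, -1.50780929e-04]), 'tool_pos': array([ 145.44708426, -504.0016188 ,  205.74188705]), 'tcp_rot': array([-3.14008330e+00, -2.20942738e-04,  2.80792116e-01]), 'contact_force': array([0.3587278 , 0.94966452, 0.99650148]), 'moment': array([0.03095493, 0.02793313, 0.0229936 ]), 'grip_width': 91.98064175516629}
scene 43.55088971581039 317.53492588592565 229.9533855279685 [[-0.59369933 -0.80452366 -0.01621072]
 [-0.54171113  0.41449103 -0.73126345]
 [ 0.59503795 -0.42536909 -0.68190247]] [313.82182064 395.23965398 893.4580559 ]
side 48.149265323073514 323.23302065766904 238.900451941797 [[ 0.97089093 -0.238453   -0.02260482]
 [-0.12079183 -0.40594343 -0.90588038]
 [ 0.20683362  0.88224152 -0.42292996]] [-553.33688434  100.76935608  870.34100706]
```

View pics/scene0.png

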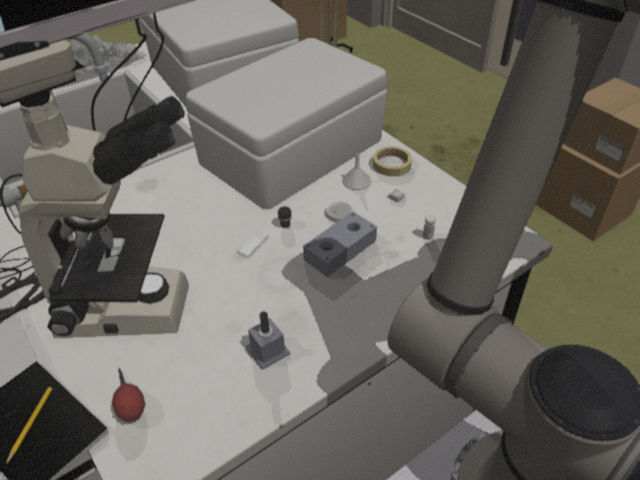

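View pics/side0.png

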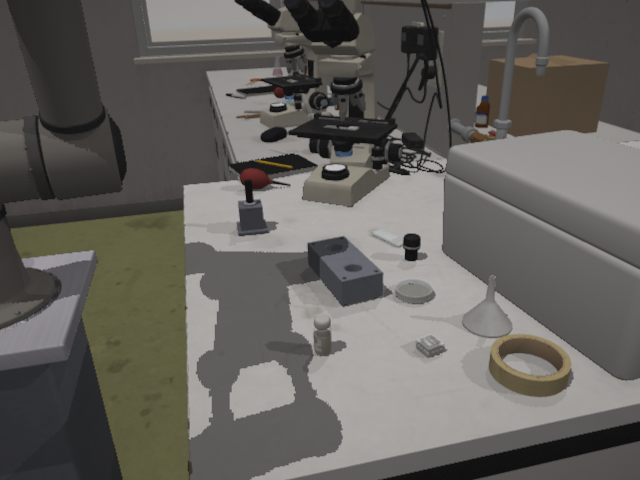

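The scene view shows the block at about (340,243) with wells near (326,244) and (353,227). The stand is at (266,340), the vial at (430,227), the petri dish at (340,211), the box at (397,195) and the eyepiece at (285,217). Next I'll deproject and zoom.

```bash
cat > h.py <<'E'
import numpy as np,cv2
def load(n): return dict(np.load(n,allow_pickle=True))
def K(c):
    return 240/np.tan(np.radians(float(c["fov_y"]))/2)
def plane(c,u,v,z):
    f=K(c); d=c["R"].T@np.array([(u-c["cx"])/f,(v-c["cy"])/f,1]); o=-c["R"].T@c["t"]
    return o+d*(z-o[2])/d[2]
def dep(c,u=None,v=None):
    f=K(c); vv,uu=np.mgrid[0:480,0:640]; Z=c["range_z"]
    P=np.stack([(uu-c["cx"])/f*Z,(vv-c["cy"])/f*Z,Z],-1)
    return (P-c["t"])@c["R"]
def proj(c,X):
    p=c["R"]@np.array(X,float)+c["t"]; f=K(c); return p[0]/p[2]*f+c["cx"],p[1]/p[2]*f+c["cy"]
E
python3 - <<'E'
from h import *
for n,pts in (("scene0.npz",dict(L=(326,244,46),R=(353,227,46),stand=(264,316,102),vial=(431,218,54),petri=(340,211,14),box=(397,193,15),eye=(285,209,44))),("side0.npz",dict(L=(333,246,46),R=(353,268,46),stand=(249,183,102),vial=(322,320,54),petri=(414,290,14),box=(430,342,15),eye=(412,237,44)))):
    c=load(n); P=dep(c)
    for k,(u,v,z) in pts.items(): print(n,k,plane(c,u,v,z).round(),P[v,u].round())
    x0,y0,x1,y1=(230,170,450,370) if n[1]=='c' else (230,170,450,370)
    cv2.imwrite("pics/z_"+n[:4]+".png",cv2.resize(c["img"][y0:y1,x0:x1],None,fx=3.6,fy=3,interpolation=cv2.INTER_CUBIC))
E
```

```text
scene0.npz L [573. -55.  46.] [583. -62.  34.]
scene0.npz R [ 579. -131.   46.] [ 593. -143.   29.]
scene0.npz stand [451. 168. 102.] [448. 170. 106.]
scene0.npz vial [ 494. -273.   54.] [ 496. -275.   52.]
scene0.npz petri [ 664. -163.   14.] [ 666. -165.   12.]
scene0.npz box [ 633. -306.   15.] [ 635. -308.   12.]
scene0.npz eye [716. -51.  44.] [719. -53.  41.]
side0.npz L [575. -55.  46.] [578. -41.  39.]
side0.npz R [ 585. -141.   46.] [ 590. -122.   35.]
side0.npz stand [460. 155. 102.] [460. 159. 101.]
side0.npz vial [ 500. -282.   54.] [ 501. -281.   53.]
side0.npz petri [ 673. -181.   14.] [ 673. -179.   13.]
side0.npz box [ 640. -315.   15.] [ 640. -315.   15.]
side0.npz eye [719. -56.  44.] [720. -53.  43.]
```

View pics/z_scen.png

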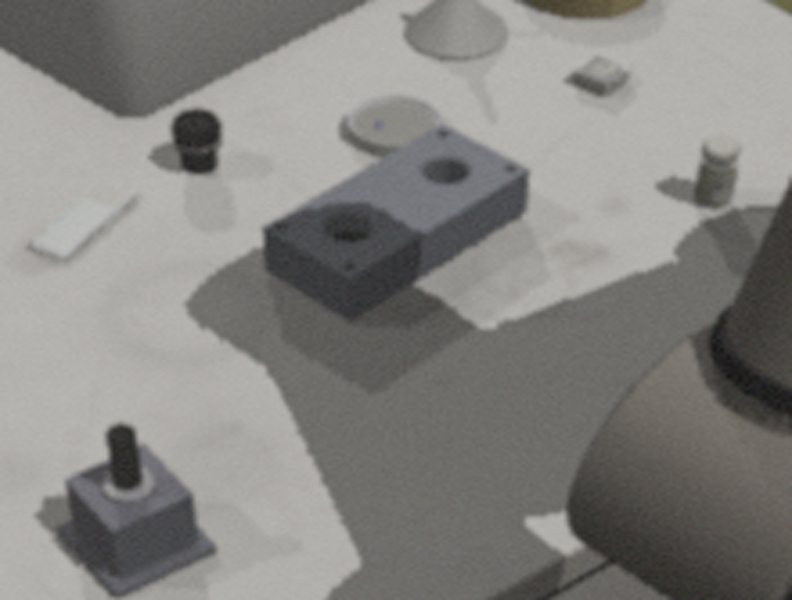

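View pics/z_side.png

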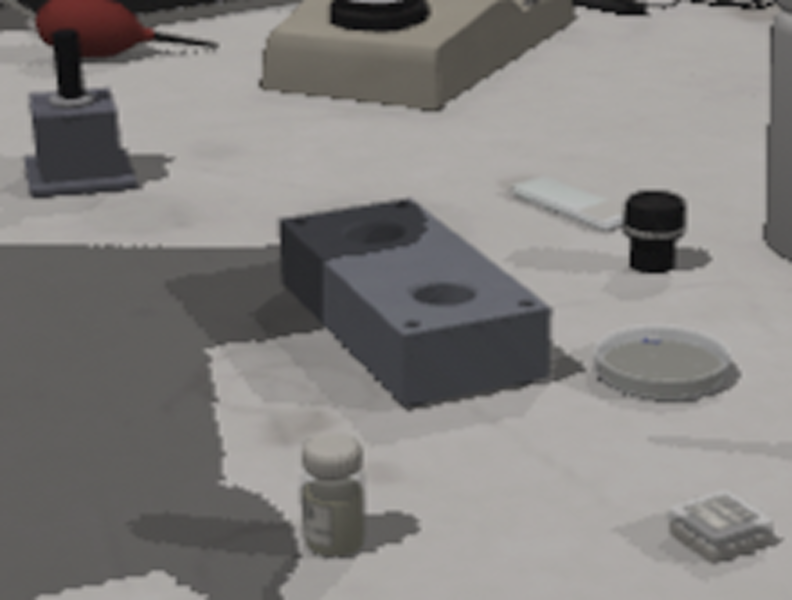

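servo_tool --angular '[[0, 0, 0], [0, 0, 0], [0, 0, 0], [0, 0, 0], [0, 0, 0], [0, 0, 0], [0, 0, 0], [0, 0, 0], [0, 0, 0], [0, 0, 0]]' --slide '[[31, 23, 3], [62, 46, 6], [93, 69, 9], [124, 92, 12], [155, 115, 15], [186, 138, 18], [217, 161, 21], [248, 184, 24], [279, 207, 27], [305, 224, 30]]' --grip '[0, 0, 0, 0, 0, 0, 0, 0, 0, 0]'

```text
time: 0.93
tool_pos: [452.1, -278.1, 236.3]
tcp_rot: [-3.141, 0.0, 0.282]
contact_force: [0.6, -0.5, -0.4]
grip_width: 45.9
```

```bash
cat >> h.py <<'E'
from scipy.spatial.transform import Rotation as Ro
def wcap(name):
    from plant import bot
    o=bot.get_obs(); c=bot.capture("wrist")
    T=np.eye(4); T[:3,:3]=Ro.from_euler("xyz",o["tcp_rot"]).as_matrix(); T[:3,3]=o["tool_pos"]
    M=T@np.array(c["T_tool_cam"]); c["M"]=M
    cv2.imwrite(f"pics/{name}.png",c["img"]); np.savez(name+".npz",**c); return c
def wray(c,u,v):
    f=K(c); x,y=u-c["cx"],v-c["cy"]; r=np.hypot(x,y)+1e-9; th=r/f
    return np.array([np.sin(th)*x/r,np.sin(th)*y/r,np.cos(th)])
def wplane(c,u,v,z):
    M=c["M"]; d=M[:3,:3]@wray(c,u,v); o=M[:3,3]; return o+d*(z-o[2])/d[2]
def wdep(c,u,v):
    d=wray(c,u,v); p=d/d[2]*c["range_z"][v,u]; return c["M"][:3,:3]@p+c["M"][:3,3]
def wproj(c,X):
    p=np.linalg.inv(c["M"])@np.append(X,1); r=np.hypot(p[0],p[1]); th=np.arctan2(r,p[2]); f=K(c)
    return c["cx"]+f*th*p[0]/r, c["cy"]+f*th*p[1]/r
E
python3 - <<'E'
from h import *
c=wcap("w1"); print(c["fov_y"],c["cx"],c["cy"],c["T_tool_cam"],K(c))
for X in [(497,-277,54),(582,-136,46),(574,-55,46),(457,162,102)]: print(np.round(wproj(c,X)))
E
```

```text
65.70646984690485 317.8002083616819 245.15434364720932 [[-2.30048927e-04 -9.55055278e-01 -2.96427670e-01  7.95148976e+01]
 [ 9.99999954e-01 -1.60713963e-04 -2.58269405e-04 -7.59165903e-01]
 [ 1.99021492e-04 -2.96427716e-01  9.55055270e-01 -1.77617199e+02]
 [ 0.00000000e+00  0.00000000e+00  0.00000000e+00  1.00000000e+00]] 371.64829954431775
[331. 170.]
[218.  54.]
[146.  49.]
[-35. 129.]
```

View pics/w1.png

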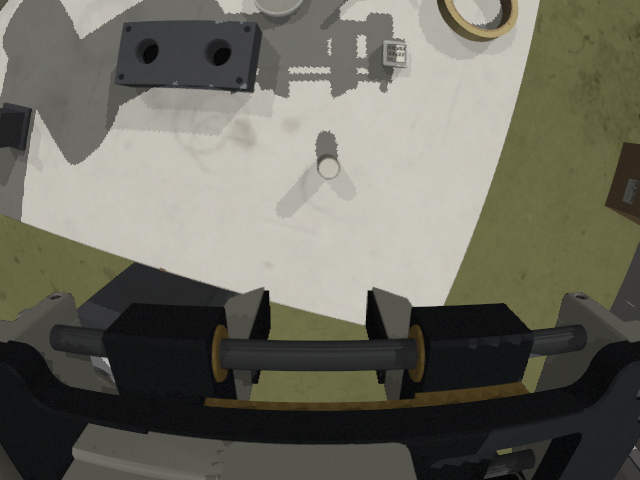

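The wrist view shows the vial cap at (328,168) and the well mouths at about (148,52) and (218,52), close to where I predicted. I'll refine by fitting circles.

```bash
python3 - <<'E'
from h import *
c=load("w1.npz")
print("vial",wplane(c,328.5,168,54),"L",wplane(c,148,52,46),"R",wplane(c,219,52.5,46))
for p in [(122,22),(260,23),(250,91),(117,85)]: print(wplane(c,*p,46).round(1))
im=c["img"]
cv2.imwrite("pics/w1z.png",cv2.resize(im[10:100,105:275],None,fx=4.6,fy=4.6,interpolation=cv2.INTER_CUBIC))
cv2.imwrite("pics/w1v.png",cv2.resize(im[145:195,295:365],None,fx=8,fy=8,interpolation=cv2.INTER_CUBIC))
E
```

```text
vial [ 498.73744972 -274.3590543    54.        ] L [571.55516361 -58.51973436  46.        ] R [ 583.48452377 -137.02314951   46.        ]
[601.4 -14.6  46. ]
[ 622.3 -168.7   46. ]
[ 551.8 -179.2   46. ]
[531.1 -30.5  46. ]
```

View pics/w1z.png

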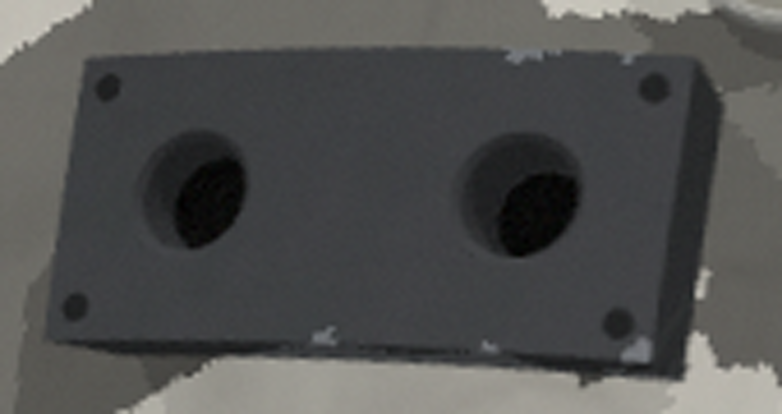

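View pics/w1v.png

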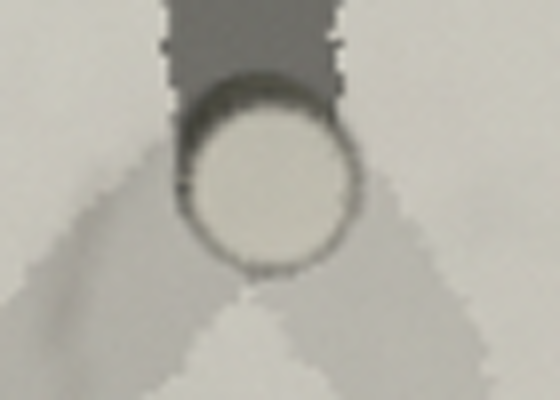

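servo_tool --angular '[[0, 0, 0], [0, 0, 0], [0, 0, 0], [0, 0, 0], [0, 0, 0], [0, 0, 0], [0, 0, 0], [0, 0, 0], [0, 0, 0], [0, 0, 0]]' --slide '[[0, 41, 0], [0, 82, 0], [0, 123, 0], [0, 164, 0], [0, 205, 0], [0, 246, 0], [0, 287, 0], [0, 328, 0], [0, 369, 0], [0, 380, 0]]' --grip '[0, 0, 0, 0, 0, 0, 0, 0, 0, 0]'

```text
time: 1.82
tool_pos: [449.6, 104.0, 236.3]
tcp_rot: [-3.14, 0.0, 0.285]
contact_force: [-0.4, -0.8, 0.1]
grip_width: 45.7
```

The block zoom puts the left mouth near (146.7,51.3) and the right near (218,52.2). The vial cap is a clean circle at (328.5,168.4).

```bash
python3 - <<'E'
from h import *
c=wcap("w2"); 
for X in [(497,-277,54),(583,-136,46),(574,-57,46),(457,162,106)]: print(np.round(wproj(c,X)))
c1=load("w1.npz"); print(wplane(c1,146.7,51.3,46),wplane(c1,218,52.2,46))
E
```

```text
[607. 267.]
[555. 165.]
[498. 147.]
[256. 201.]
[572.10601215 -56.71653485  46.        ] [ 583.59424299 -135.90456918   46.        ]
```

View pics/w2.png

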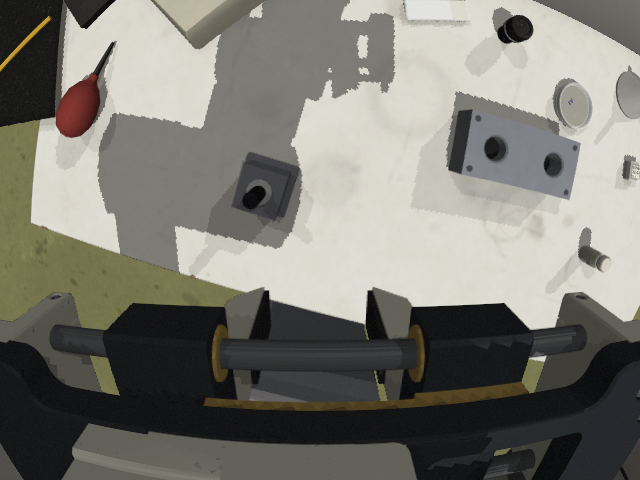

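```bash
python3 - <<'E'
from h import *
c=load("w2.npz")
cv2.imwrite("pics/w2z.png",cv2.resize(c["img"][145:225,220:310],None,fx=7,fy=7,interpolation=cv2.INTER_CUBIC))
cv2.imwrite("pics/w2b.png",cv2.resize(c["img"][100:200,450:590],None,fx=5.5,fy=5.5,interpolation=cv2.INTER_CUBIC))
E
```

```text
(no output)
```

View pics/w2z.png

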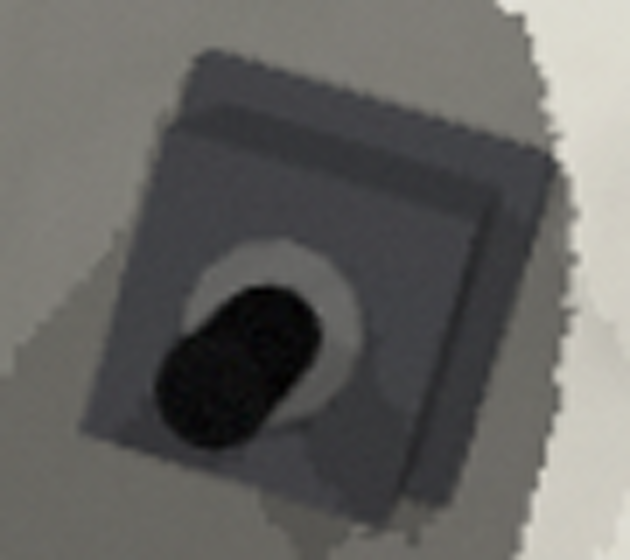

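View pics/w2b.png

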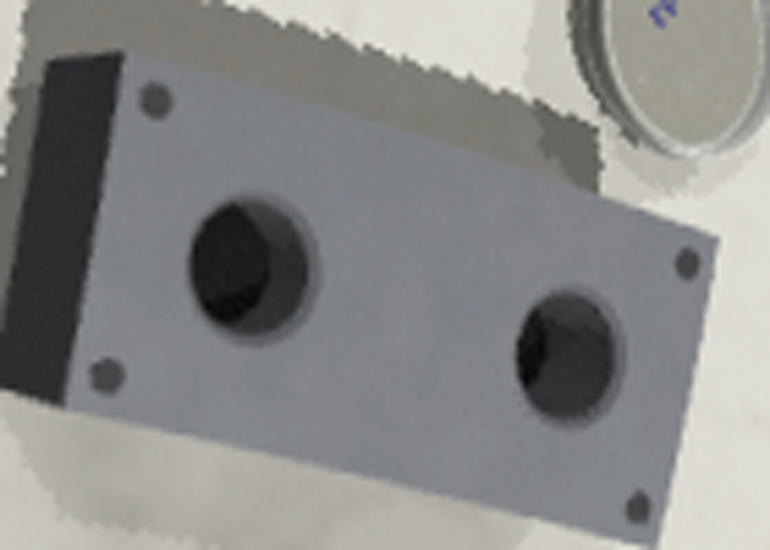

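```bash
python3 - <<'E'
from h import *
c=load("w2.npz")
print(wplane(c,250.7,200.4,106),wplane(c,259,192.1,60),wplane(c,260.9,190,56))
print(wplane(c,450+252/5.5,100+270/5.5,46),wplane(c,450+570/5.5,100+357/5.5,46))
from plant import bot; print(bot.get_obs()["tool_pos"])
E
```

```text
[456.01771747 166.41375912 106.        ] [455.75727222 166.42506553  60.        ] [457.49276499 165.57350576  56.        ]
[570.92688815 -55.29751983  46.        ] [ 582.6355593  -134.47499471   46.        ]
[449.7741845  103.52926004 236.20128141]
```

servo_tool --angular '[[0, 0, 0], [0, 0, 0], [0, 0, 0], [0, 0, 0], [0, 0, 0], [0, 0, 0], [0, 0, 0], [0, 0, 0], [0, 0, 0], [0, 0, 0]]' --slide '[[6, 35, -20], [6, 62.5, -45], [6, 62.5, -80], [6, 62.5, -105], [6, 62.5, -130], [6, 62.5, -150], [6, 62.5, -166], [6, 62.5, -166], [6, 62.5, -166], [6, 62.5, -166]]' --grip '[0, 0, 0, 0, 0, 0, 0, 0, -1, -1]'

```text
time: 2.7
tool_pos: [457.3, 161.5, 71.3]
tcp_rot: [3.141, -0.001, 0.28]
contact_force: [0.6, -0.5, 0.1]
grip_width: 36.5
```

servo_tool --angular '[[0, 0, 0], [0, 0, 0], [0, 0, 0], [0, 0, 0]]' --slide '[[0, 0, 0], [0, 0, 0], [0, 0, 0], [0, 0, 0]]' --grip '[-1, -1, -1, -1]'

```text
time: 3.03
tool_pos: [456.9, 162.2, 71.1]
tcp_rot: [3.142, -0.001, 0.281]
contact_force: [-0.2, 1.1, 2.3]
grip_width: 13.9
```

```bash
python3 - <<'E'
from h import *
from plant import bot
for i in range(3):
    o=bot.get_obs(); print(o["time"],o["tool_pos"],o["contact_force"],o["moment"],o["grip_width"],abs(o["dq"]).max()); 
    if i==0: c=wcap("w3"); s=bot.capture("side"); cv2.imwrite("pics/s3.png",cv2.resize(s["img"][130:260,190:330],None,fx=5,fy=4.5))
E
```

```text
3.0333 [456.85599606 162.20253759  71.06530813] [-0.20346127  1.14031674  2.28266699] [ 0.00601821 -0.04358034  0.01814907] 13.888359101695741 0.004030958596635094
3.1333 [456.94748413 162.20391165  71.00560331] [-1.01868623  0.01863488  3.55181431] [ 0.08254453  0.02598117 -0.02125797] 13.90180262104189 0.0020947076829847615
3.1333 [456.94748413 162.20391165  71.00560331] [-1.01868623  0.01863488  3.55181431] [ 0.08254453  0.02598117 -0.02125797] 13.90180262104189 0.0020947076829847615
```

View pics/w3.png

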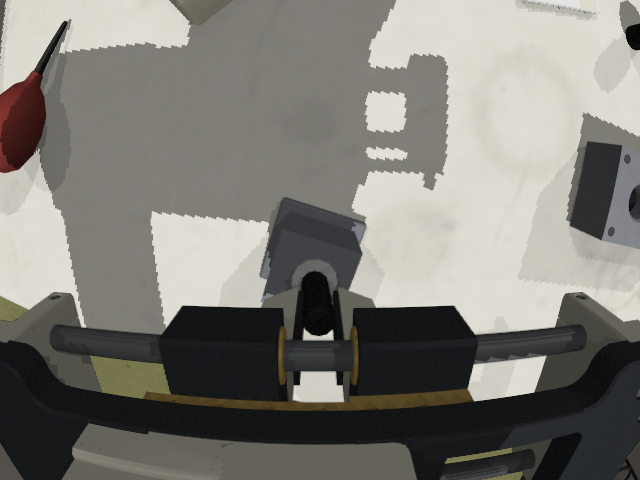

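View pics/s3.png

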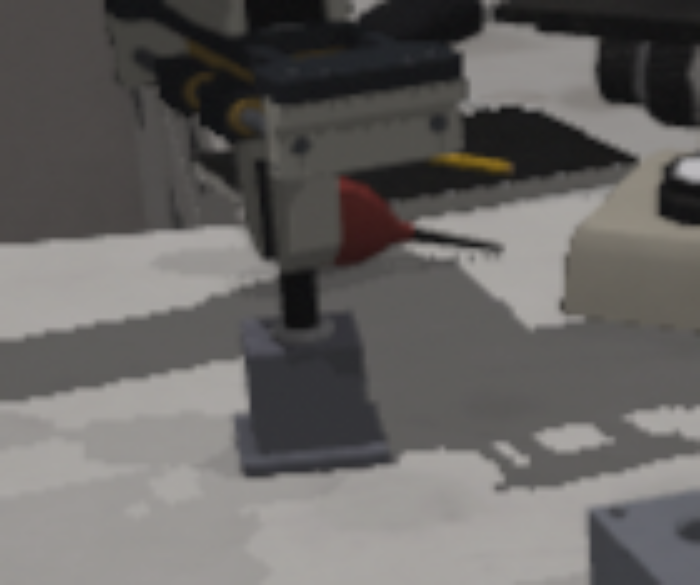

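```bash
python3 - <<'E'
from h import *
c=load("side0.npz")
for X in [(457,147,71),(457,162,71),(457,162,60),(456,166,60),(456,166,106),(457,162,106)]:
    u,v=proj(c,X); print(X,round(u,1),round(v,1),"zoom",(u-190)*5,(v-130)*4.5)
w=load("w3.npz"); 
for X in [(457,162,106),(457,162,60),(456,166,60)]: print(wproj(w,X))
from plant import bot
s=bot.capture("side"); np.savez("side3.npz",**s); P=dep(s)
print(P[183:206,251].round(0))
E
```

```text
(457, 147, 71) 249.4 199.3 zoom 297.0535977720394 311.97364770093714
(457, 162, 71) 248.5 196.8 zoom 292.6723248625342 300.5032514230235
(457, 162, 60) 249.0 201.9 zoom 294.8945966675322 323.57106933756376
(456, 166, 60) 248.3 201.3 zoom 291.26939558611934 320.7342795989026
(456, 166, 106) 246.4 179.6 zoom 281.8100579648818 223.17847606746864
(457, 162, 106) 247.1 180.2 zoom 285.4720454149724 225.76228820844537
(np.float64(320.1887325569186), np.float64(321.9995096216067))
(np.float64(319.7064829113575), np.float64(281.4150057263772))
(np.float64(312.2135614371746), np.float64(281.1663847774782))
[[462. 138. 108.]
 [462. 140. 105.]
 [462. 138. 103.]
 [462. 143. 100.]
 [462. 146.  97.]
 [462. 146.  94.]
 [462. 154.  90.]
 [462. 152.  88.]
 [462. 156.  85.]
 [462. 154.  83.]
 [462. 157.  80.]
 [462. 158.  78.]
 [462. 156.  76.]
 [462. 158.  74.]
 [461. 153.  73.]
 [461. 154.  71.]
 [461. 158.  67.]
 [461. 156.  66.]
 [461. 156.  64.]
 [461. 159.  61.]
 [460. 156.  60.]
 [460. 152.  59.]
 [460. 153.  56.]]
```

```bash
python3 - <<'E'
from h import *
for n,h in (("w1.npz",23),("w3.npz",7)):
    c=load(n); Ti=np.array(c["T_tool_cam"]); c["M"]=Ti
    for z in (0,-10,-19,-30,-47):
        print(n,z,np.round(wproj(c,(0,-h,z))),np.round(wproj(c,(0,h,z))), np.round(wproj(c,(9.5,h,z))))
c=load("w1.npz"); c["M"]=np.array(c["T_tool_cam"])
for v in range(285,345,5): print(v,[ wdep(c,u,v).round(0) for u in (245,262,375,390)])
c=load("w3.npz"); cv2.imwrite("pics/w3z.png",cv2.resize(c["img"][240:420,240:400],None,fx=4,fy=3.3))
E
```

```text
w1.npz 0 [276. 290.] [363. 290.] [364. 273.]
w1.npz -10 [273. 298.] [365. 298.] [366. 280.]
w1.npz -19 [271. 306.] [368. 306.] [369. 288.]
w1.npz -30 [269. 317.] [371. 316.] [372. 298.]
w1.npz -47 [264. 336.] [376. 336.] [377. 316.]
w3.npz 0 [306. 290.] [333. 290.] [333. 273.]
w3.npz -10 [305. 298.] [333. 298.] [334. 280.]
w3.npz -19 [305. 306.] [334. 306.] [335. 288.]
w3.npz -30 [304. 317.] [335. 317.] [336. 298.]
w3.npz -47 [303. 336.] [337. 336.] [337. 316.]
285 [array([-101.,  -91.,  238.]), array([-100.,  -69.,  237.]), array([-101.,   69.,  238.]), array([-100.,   88.,  237.])]
290 [array([-107.,  -91.,  237.]), array([ 10., -26., -24.]), array([ 10.,  26., -22.]), array([-107.,   88.,  237.])]
295 [array([ 10., -33., -30.]), array([  9., -26., -27.]), array([ 10.,  25., -29.]), array([ 10.,  31., -28.])]
300 [array([ 10., -32., -33.]), array([  9., -25., -31.]), array([  9.,  24., -31.]), array([ 10.,  30., -34.])]
305 [array([ 10., -31., -39.]), array([  9., -25., -36.]), array([  8.,  24., -34.]), array([ 10.,  30., -39.])]
310 [array([ 10., -31., -43.]), array([  9., -24., -41.]), array([  9.,  23., -41.]), array([ 10.,  29., -43.])]
315 [array([ 11., -30., -49.]), array([  8., -24., -44.]), array([  9.,  22., -45.]), array([ 10.,  28., -47.])]
320 [array([ 10., -29., -52.]), array([  5., -24., -43.]), array([  7.,  22., -46.]), array([ 10.,  27., -51.])]
325 [array([ 10., -28., -56.]), array([  4., -24., -45.]), array([  5.,  22., -47.]), array([ 10.,  26., -56.])]
330 [array([ 10., -28., -59.]), array([  1., -24., -44.]), array([  5.,  22., -51.]), array([ 11.,  26., -61.])]
335 [array([ 10., -27., -62.]), array([ -1., -24., -44.]), array([  2.,  22., -50.]), array([ 10.,  25., -64.])]
340 [array([ 30., -19., -99.]), array([ 30., -15., -99.]), array([ 29.,  14., -97.]), array([ 30.,  17., -99.])]
```

View pics/w3z.png

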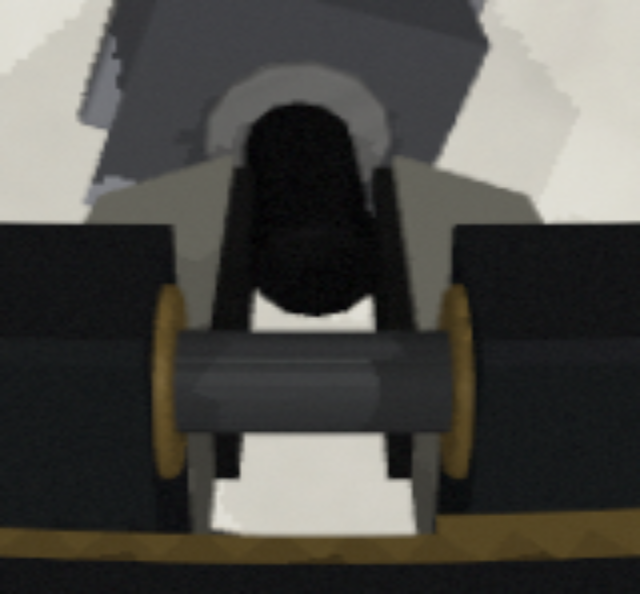

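```bash
python3 - <<'E'
from plant import bot
print(bot.grasp_offset,[a for a in dir(bot) if a[0]!='_'])
E
```

```text
18.8 ['Unreachable', 'capture', 'close_job', 'get_obs', 'grasp_offset']
```

servo_tool --angular '[[0, 0, 0], [0, 0, 0], [0, 0, 0], [0, 0, 0], [0, 0, 0], [0, 0, 0], [0, 0, 0]]' --slide '[[0, 0, 0], [0, 0, 0], [0, 2.5, 0], [-0.5, 2.5, -5], [-0.5, 2.5, -10], [-0.5, 2.5, -15], [-0.5, 2.5, -15]]' --grip '[-0.3, -0.3, -0.3, -0.3, -0.3, -0.3, -0.3]'

```text
time: 3.77
tool_pos: [455.0, 164.3, 54.0]
tcp_rot: [-3.141, 0.003, 0.281]
contact_force: [0.1, -0.8, 0.0]
grip_width: 31.9
```

```bash
python3 - <<'E'
from h import *
c=wcap("w4"); cv2.imwrite("pics/w4z.png",cv2.resize(c["img"][220:400,220:420],None,fx=4,fy=3.3))
from plant import bot
s=bot.capture("side"); np.savez("side4.npz",**s); cv2.imwrite("pics/s4.png",cv2.resize(s["img"][130:260,190:330],None,fx=5,fy=4.5))
E
```

```text
(no output)
```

View pics/w4z.png

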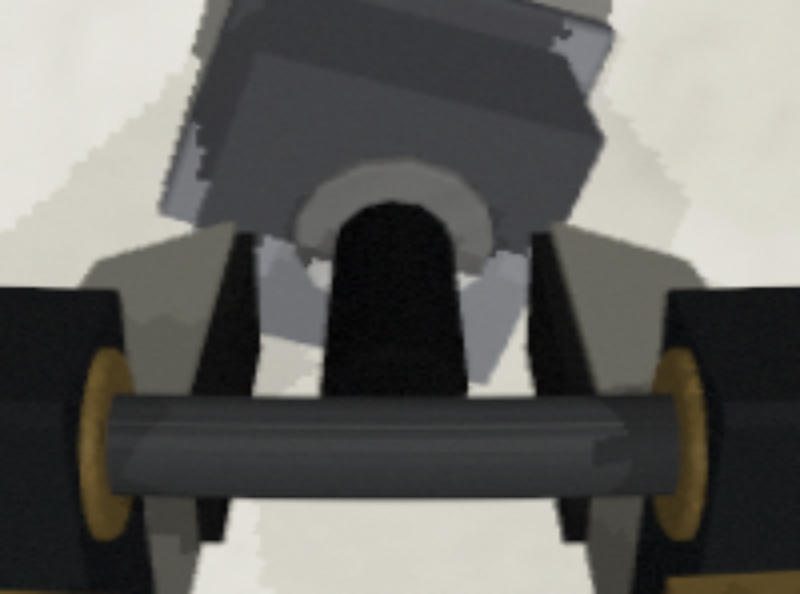

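View pics/s4.png

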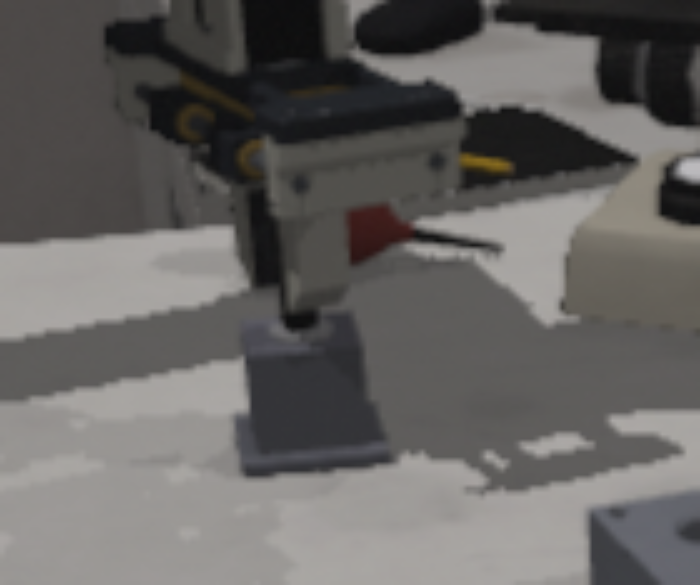

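The fingertips are now just above the flange (about 15 mm), and the handle at zoom x 393 is centred between the pads (248 to 540). I'll close.

servo_tool --angular '[[0, 0, 0], [0, 0, 0], [0, 0, 0], [0, 0, 0], [0, 0, 0]]' --slide '[[0, 0, 0], [0, 0, 0], [0, 0, 0], [0, 0, 0], [0, 0, 0]]' --grip '[-1, -1, -1, -1, -1]'

```text
time: 4.28
tool_pos: [456.2, 164.6, 55.6]
tcp_rot: [3.141, -0.0, 0.281]
contact_force: [0.4, -0.1, 0.3]
grip_width: 14.2
```

servo_tool --angular '[[0, 0, 0], [0, 0, 0], [0, 0, 0], [0, 0, 0], [0, 0, 0], [0, 0, 0], [0, 0, 0], [0, 0, 0], [0, 0, 0], [0, 0, 0]]' --slide '[[0, 0, 15], [0, 0, 40], [0, 0, 65], [0, 0, 75], [18, -35, 75], [36, -70, 75], [54, -105, 75], [72, -140, 75], [90, -175, 75], [108, -210, 75]]' --grip '[-1, -1, -1, -1, -1, -1, -1, -1, -1, -1]'

```text
time: 5.12
tool_pos: [564.5, -47.3, 130.5]
tcp_rot: [-3.142, 0.0, 0.281]
contact_force: [1.2, 1.3, -0.8]
grip_width: 14.0
```

servo_tool --angular '[[0, 0, 0], [0, 0, 0], [0, 0, 0], [0, 0, 0], [0, 0, 0]]' --slide '[[7.5, -10.5, 0], [7.5, -10.5, 0], [7.5, -10.5, 0], [7.5, -10.5, 0], [7.5, -10.5, 0]]' --grip '[-1, -1, -1, -1, -1]'

```text
time: 5.53
tool_pos: [570.8, -54.4, 130.5]
tcp_rot: [-3.141, 0.001, 0.282]
contact_force: [0.5, -1.0, -0.5]
grip_width: 14.2
```

```bash
python3 - <<'E'
from h import *
c=wcap("w5"); cv2.imwrite("pics/w5z.png",cv2.resize(c["img"][150:400,180:460],None,fx=2.8,fy=2.4))
from plant import bot
o=bot.get_obs();print(o["tool_pos"],o["contact_force"])
s=bot.capture("side"); cv2.imwrite("pics/s5.png",cv2.resize(s["img"][150:310,260:420],None,fx=4.5,fy=3.7))
s=bot.capture("scene"); cv2.imwrite("pics/c5.png",cv2.resize(s["img"][130:290,260:420],None,fx=4.5,fy=3.7))
E
```

```text
[570.94207913 -54.41280286 130.58272375] [ 0.80996458  1.33271497 -0.84716983]
```

View pics/w5z.png

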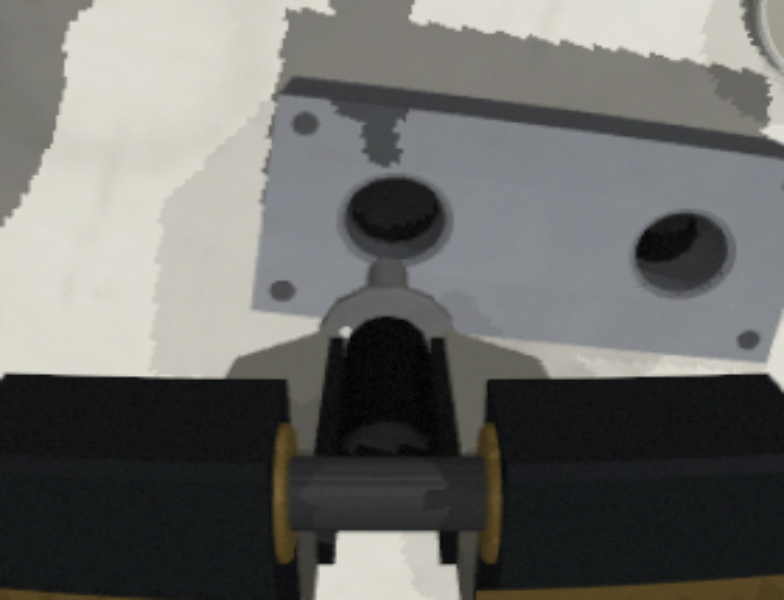

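View pics/s5.png

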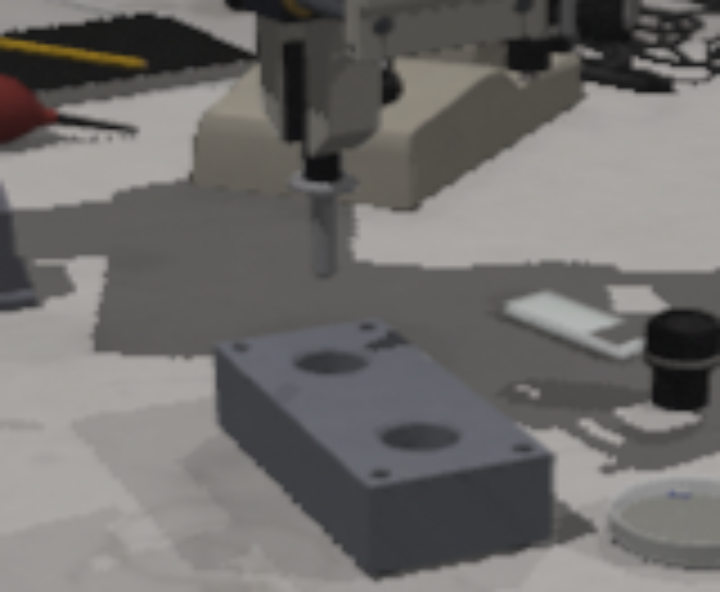

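View pics/c5.png

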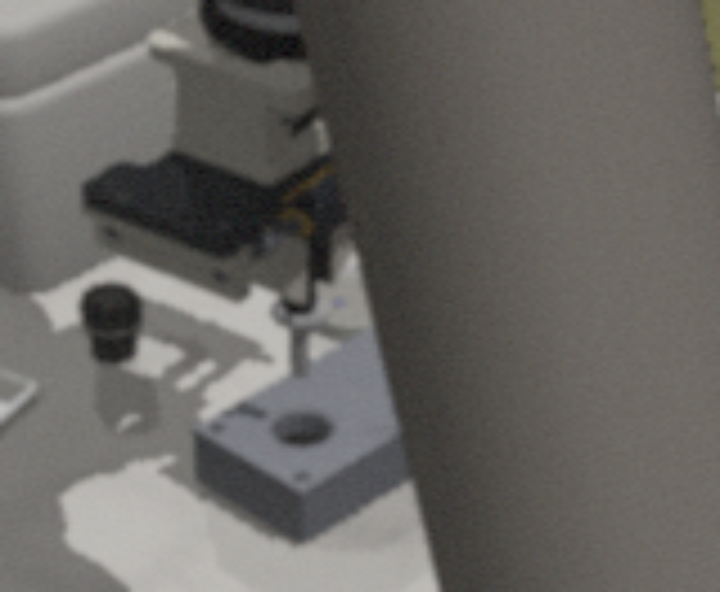

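```bash
python3 - <<'E'
from h import *
c=load("w5.npz"); print(c["M"][:3,3])
print(wplane(c,321.4,242.1,46),wplane(c,424.6,255.4,46))
s=load("side0.npz"); sc=load("scene0.npz")
print("side tip pred",proj(s,(571,-54.4,87)),"obs 332.2 224.3; scene pred",proj(sc,(571,-54.4,87)),"obs",260+299/4.5,130+372/3.7)
print("L mouth side pred",proj(s,(572,-56,46)),"obs",260+331/4.5,150+361/3.7,"R",proj(s,(583,-135,46)),260+420/4.5,150+437/3.7)
E
```

```text
[647.06033393 -31.54084081 308.03840078]
[571.73750371 -55.94359562  46.        ] [ 583.64910038 -134.92856013   46.        ]
side tip pred (np.float64(330.3942269051805), np.float64(224.08053755248193)) obs 332.2 224.3; scene pred (np.float64(326.155122765609), np.float64(229.83010186249388)) obs 326.44444444444446 230.54054054054052
L mouth side pred (np.float64(331.5996809399538), np.float64(246.33999594987063)) obs 333.55555555555554 247.56756756756755 R (np.float64(350.86355254322916), np.float64(266.3014184652143)) 353.3333333333333 268.1081081081081
```

servo_tool --angular '[[0, 0, 0], [0, 0, 0], [0, 0, 0], [0, 0, 0], [0, 0, 0], [0, 0, 0]]' --slide '[[0.8, -1.6, -15], [0.8, -1.6, -30], [0.8, -1.6, -42], [0.8, -1.6, -50], [0.8, -1.6, -53], [0.8, -1.6, -53]]' --grip '[-1, -1, -1, -1, -1, -1]'

```text
time: 6.18
tool_pos: [572.0, -57.2, 77.0]
tcp_rot: [-3.141, 0.001, 0.281]
contact_force: [0.7, 0.0, -0.7]
grip_width: 14.2
```

servo_tool --angular '[[0, 0, 0], [0, 0, 0], [0, 0, 0], [0, 0, 0], [0, 0, 0]]' --slide '[[0, 0, -2], [0, 0, -4], [0, 0, -6], [0, 0, -6], [0, 0, -6]]' --grip '[-1, -1, -1, -1, -1]'

```text
time: 6.6
tool_pos: [573.3, -57.7, 73.0]
tcp_rot: [3.14, -0.002, 0.281]
contact_force: [-1.7, 0.2, 6.0]
grip_width: 13.9
```

servo_tool --angular '[[0, 0, 0], [0, 0, 0], [0, 0, 0], [0, 0, 0]]' --slide '[[0, 0, -1], [0, 0, -2], [0, 0, -2], [0, 0, -2]]' --grip '[-1, -1, -1, -1]'

```text
time: 6.93
tool_pos: [573.9, -57.8, 72.6]
tcp_rot: [3.139, -0.004, 0.281]
contact_force: [-2.8, 1.2, 15.8]
grip_width: 14.5
```

Left well: firm contact 16 to 17 mm below the mouth, which is the bung. Now the right well.

servo_tool --angular '[[0, 0, 0], [0, 0, 0], [0, 0, 0], [0, 0, 0], [0, 0, 0], [0, 0, 0], [0, 0, 0], [0, 0, 0], [0, 0, 0]]' --slide '[[0, 0, 12], [0, 0, 30], [0, 0, 42], [4, -26, 42], [8, -52, 42], [12, -79, 42], [12, -79, 42], [12, -79, 30], [12, -79, 15]]' --grip '[-1, -1, -1, -1, -1, -1, -1, -1, -1]'

```text
time: 7.68
tool_pos: [585.3, -137.3, 85.6]
tcp_rot: [3.14, -0.003, 0.28]
contact_force: [0.8, 0.3, -0.7]
grip_width: 14.3
```

servo_tool --angular '[[0, 0, 0], [0, 0, 0], [0, 0, 0], [0, 0, 0], [0, 0, 0], [0, 0, 0], [0, 0, 0]]' --slide '[[-1, 1.5, -4], [-1, 1.5, -8], [-1, 1.5, -11], [-1, 1.5, -13], [-1, 1.5, -15], [-1, 1.5, -17], [-1, 1.5, -17]]' --grip '[-1, -1, -1, -1, -1, -1, -1]'

```text
time: 8.27
tool_pos: [583.3, -135.0, 67.4]
tcp_rot: [3.142, 0.0, 0.281]
contact_force: [-0.5, 0.3, -0.9]
grip_width: 14.0
```

Right well: the tip is about 22 mm below the mouth with no contact, already past bung depth. Continuing down.

servo_tool --angular '[[0, 0, 0], [0, 0, 0], [0, 0, 0], [0, 0, 0], [0, 0, 0], [0, 0, 0]]' --slide '[[0, 0, -2], [0, 0, -4], [0, 0, -6], [0, 0, -7], [0, 0, -7], [0, 0, -7]]' --grip '[-1, -1, -1, -1, -1, -1]'

```text
time: 8.77
tool_pos: [584.4, -135.3, 62.8]
tcp_rot: [3.14, -0.003, 0.281]
contact_force: [-2.2, 1.6, 12.7]
grip_width: 14.3
```

Right well contact is 9.8 mm deeper than the left, so the right well is clear. Returning the feeler.

servo_tool --angular '[[0, 0, 0], [0, 0, 0], [0, 0, 0], [0, 0, 0], [0, 0, 0], [0, 0, 0], [0, 0, 0], [0, 0, 0], [0, 0, 0], [0, 0, 0]]' --slide '[[0, 0, 15], [0, 0, 45], [0, 0, 70], [-14, 33, 70], [-28, 66, 70], [-42, 99, 70], [-56, 132, 70], [-70, 165, 70], [-84, 198, 70], [-98, 231, 70]]' --grip '[-1, -1, -1, -1, -1, -1, -1, -1, -1, -1]'

```text
time: 9.6
tool_pos: [484.4, 97.3, 130.5]
tcp_rot: [3.141, -0.0, 0.28]
contact_force: [1.1, 0.4, -0.8]
grip_width: 14.3
```

servo_tool --angular '[[0, 0, 0], [0, 0, 0], [0, 0, 0], [0, 0, 0], [0, 0, 0], [0, 0, 0]]' --slide '[[-15, 35, 0], [-29.3, 68.6, 0], [-29.3, 68.6, 0], [-29.3, 68.6, 0], [-29.3, 68.6, 0], [-29.3, 68.6, 0]]' --grip '[-1, -1, -1, -1, -1, -1]'

```text
time: 10.1
tool_pos: [456.6, 163.6, 130.4]
tcp_rot: [3.141, -0.0, 0.28]
contact_force: [-0.4, -0.3, -1.0]
grip_width: 14.4
```

```bash
python3 - <<'E'
from h import *
c=wcap("w6"); cv2.imwrite("pics/w6z.png",cv2.resize(c["img"][200:340,220:400],None,fx=4.4,fy=4))
from plant import bot
o=bot.get_obs();print(o["time"],o["tool_pos"],o["contact_force"])
s=bot.capture("side"); cv2.imwrite("pics/s6.png",cv2.resize(s["img"][130:260,190:330],None,fx=5,fy=4.5))
s=bot.capture("scene"); cv2.imwrite("pics/c6.png",cv2.resize(s["img"][260:390,190:330],None,fx=5,fy=4.5))
E
```

```text
10.15 [456.6523633  163.45627498 130.4135614 ] [ 0.63568111 -0.04454104 -0.24684668]
```

View pics/w6z.png

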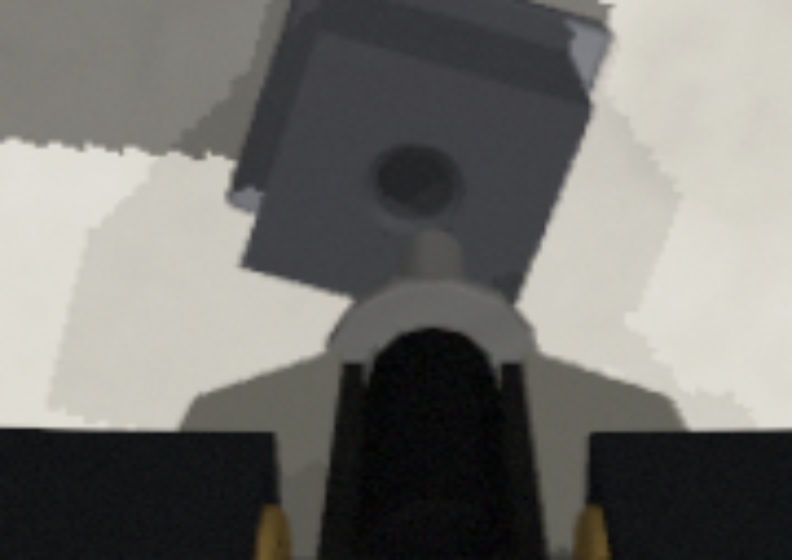

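View pics/s6.png

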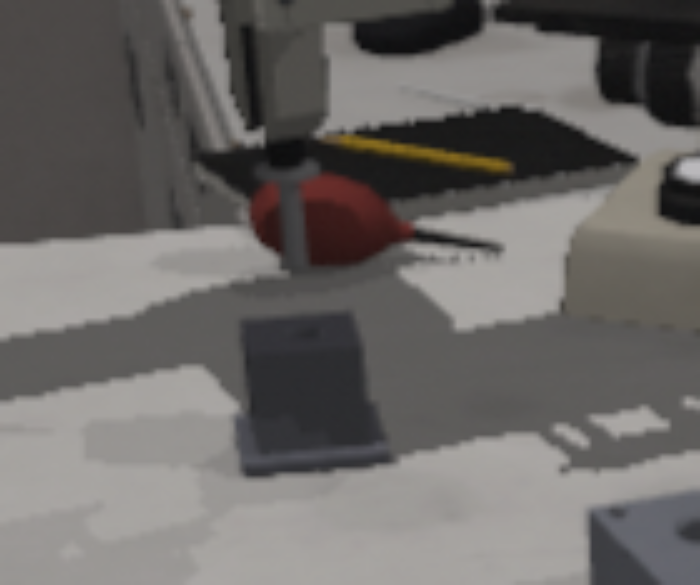

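View pics/c6.png

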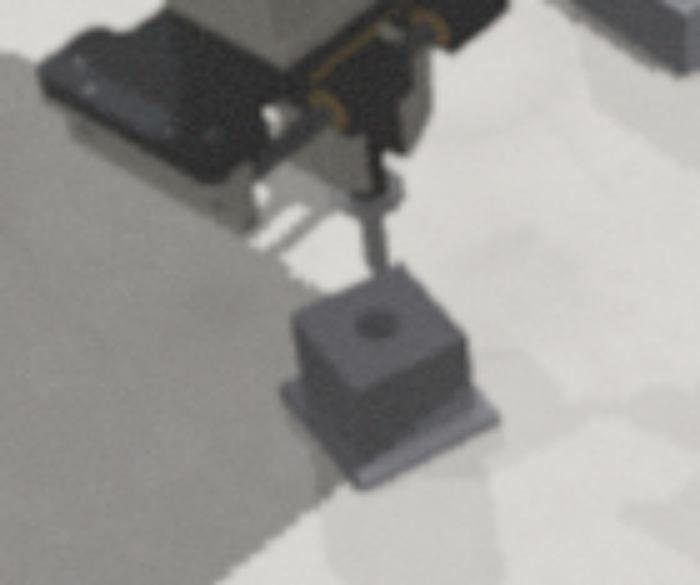

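```bash
python3 - <<'E'
from h import *
c=load("w6.npz"); print("hole",wplane(c,314.8,245.3,56))
s=load("side0.npz"); sc=load("scene0.npz")
for y in (162,163.5,165):
  X=(456.6,y,87); print(y,"side",[ (round((proj(s,(456.6,y,z))[0]-190)*5),round((proj(s,(456.6,y,z))[1]-130)*4.5)) for z in (87,131,56)],"scene",[ (round((proj(sc,(456.6,y,z))[0]-190)*5),round((proj(sc,(456.6,y,z))[1]-260)*4.5)) for z in (87,131,56)], [np.round((np.array(wproj(c,(456.6,y,z)))-[220,200])*[4.4,4]) for z in (87,131,56)])
E
```

```text
hole [456.97141652 166.74696894  56.        ]
162 side [(288, 267), (279, 171), (295, 332)] scene [(380, 260), (370, 185), (386, 310)] [array([447., 249.]), array([450., 364.]), array([445., 190.])]
163.5 side [(288, 266), (279, 170), (294, 331)] scene [(376, 261), (366, 187), (383, 311)] [array([437., 247.]), array([438., 361.]), array([436., 188.])]
165 side [(288, 264), (278, 169), (294, 330)] scene [(373, 263), (362, 189), (379, 313)] [array([427., 244.]), array([426., 358.]), array([427., 186.])]
```

servo_tool --angular '[[0, 0, 0], [0, 0, 0], [0, 0, 0], [0, 0, 0], [0, 0, 0], [0, 0, 0], [0, 0, 0]]' --slide '[[0.5, 2.5, 0], [0.5, 2.5, -10], [0.5, 2.5, -20], [0.5, 2.5, -25], [0.5, 2.5, -25], [0.5, 2.5, -25], [0.5, 2.5, -25]]' --grip '[-1, -1, -1, -1, -1, -1, -1]'

```text
time: 10.83
tool_pos: [456.9, 167.0, 105.9]
tcp_rot: [3.141, -0.001, 0.281]
contact_force: [-0.6, 0.5, 0.1]
grip_width: 14.0
```

```bash
python3 - <<'E'
from h import *
c=wcap("w7"); cv2.imwrite("pics/w7z.png",cv2.resize(c["img"][200:340,220:400],None,fx=4.4,fy=4))
from plant import bot
o=bot.get_obs();print(o["time"],o["tool_pos"],o["contact_force"])
s=bot.capture("scene"); cv2.imwrite("pics/c7.png",cv2.resize(s["img"][290:360,230:310],None,fx=8,fy=8))
E
```

```text
10.8833 [456.95050556 167.09015872 105.96221209] [-0.29475593  0.56073671 -0.9164438 ]
```

View pics/w7z.png

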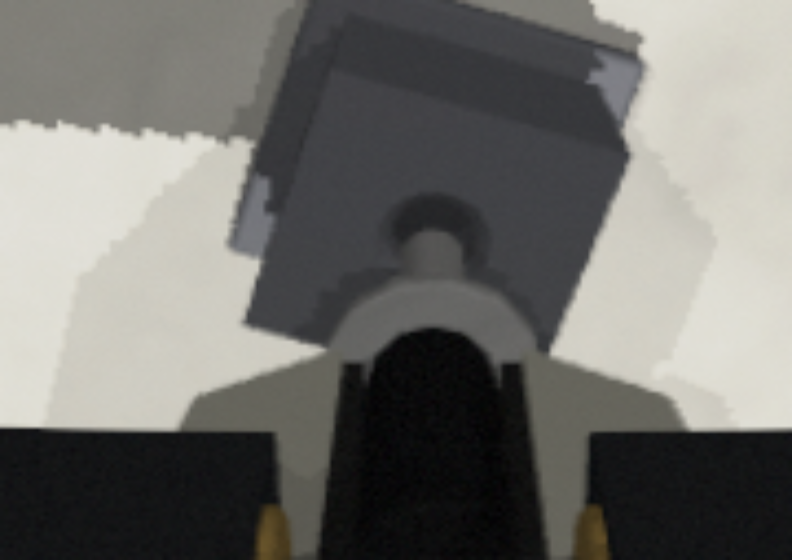

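View pics/c7.png

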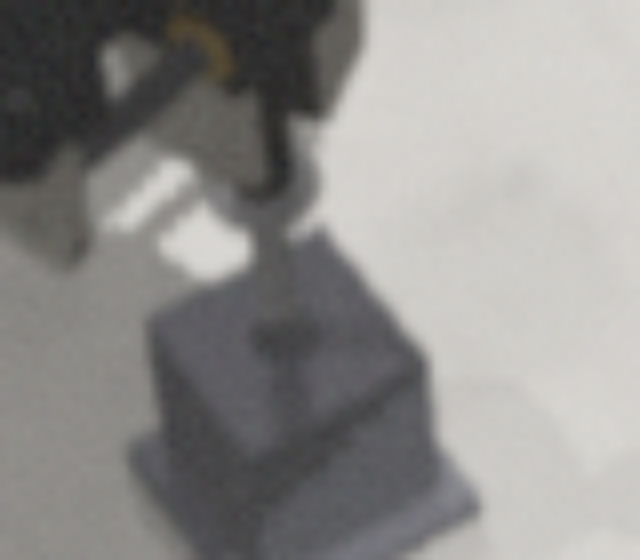

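The rod is centred over the hole in the wrist view (both at zoom x≈437). Lowering.

servo_tool --angular '[[0, 0, 0], [0, 0, 0], [0, 0, 0], [0, 0, 0], [0, 0, 0], [0, 0, 0]]' --slide '[[0, -0.3, -6], [0, -0.5, -12], [0, -0.5, -18], [0, -0.5, -26], [0, -0.5, -34], [0, -0.5, -34]]' --grip '[-1, -1, -1, -1, -1, -1]'

```text
time: 11.43
tool_pos: [455.2, 166.3, 69.5]
tcp_rot: [-3.141, 0.004, 0.281]
contact_force: [-1.0, -1.0, -0.7]
grip_width: 14.6
```

servo_tool --angular '[[0, 0, 0], [0, 0, 0], [0, 0, 0], [0, 0, 0], [0, 0, 0]]' --slide '[[0, 0, -5], [0, 0, -10], [0, 0, -14], [0, 0, -15.5], [0, 0, -15.5]]' --grip '[-1, -1, -1, -1, -1]'

```text
time: 11.85
tool_pos: [456.5, 166.6, 55.8]
tcp_rot: [3.142, 0.0, 0.281]
contact_force: [0.2, -0.5, -0.7]
grip_width: 13.8
```

servo_tool --angular '[[0, 0, 0], [0, 0, 0], [0, 0, 0], [0, 0, 0]]' --slide '[[0, 0, -1], [0, 0, -2], [0, 0, -2], [0, 0, -2]]' --grip '[-1, -1, -1, -1]'

```text
time: 12.18
tool_pos: [456.9, 166.6, 55.5]
tcp_rot: [3.141, -0.002, 0.281]
contact_force: [-4.9, -1.5, 15.0]
grip_width: 14.3
```

Flange contact (15 N up) at the starting height, so it is home. Releasing and rising.

servo_tool --angular '[[0, 0, 0], [0, 0, 0], [0, 0, 0], [0, 0, 0], [0, 0, 0], [0, 0, 0], [0, 0, 0], [0, 0, 0]]' --slide '[[0, 0, 1], [0, 0, 1], [0, 0, 1], [0, 0, 8], [0, 0, 25], [0, 0, 55], [0, 0, 90], [0, 0, 120]]' --grip '[-0.3, -0.3, -0.3, -0.3, -0.3, -0.3, -0.3, -0.3]'

```text
time: 12.85
tool_pos: [456.5, 166.5, 176.0]
tcp_rot: [3.141, -0.0, 0.281]
contact_force: [1.3, 0.6, -0.4]
grip_width: 31.8
```

```bash
python3 - <<'E'
from h import *
from plant import bot
o=bot.get_obs();print(o["time"],o["tool_pos"],o["contact_force"])
s=bot.capture("side"); cv2.imwrite("pics/s8.png",cv2.resize(s["img"][160:240,220:300],None,fx=7,fy=7))
E
```

```text
12.85 [456.47287986 166.5241926  175.99459776] [ 1.33105434  0.61251835 -0.35448213]
```

View pics/s8.png

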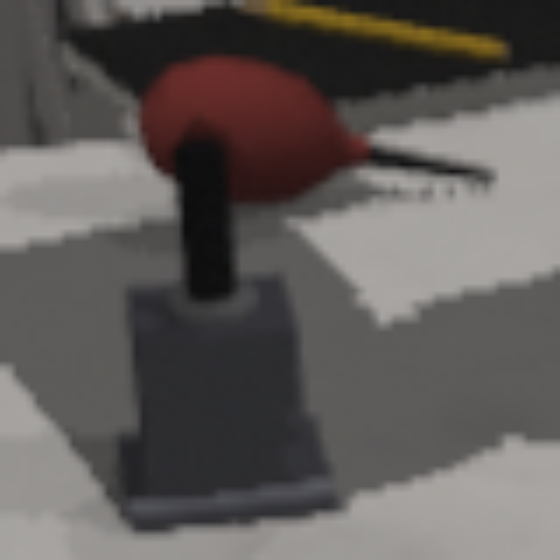

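Feeler home and upright. Now to the vial.

servo_tool --angular '[[0, 0, 0], [0, 0, 0], [0, 0, 0], [0, 0, 0], [0, 0, 0], [0, 0, 0], [0, 0, 0], [0, 0, 0], [0, 0, 0], [0, 0, 0]]' --slide '[[0, -40, 0], [0, -80, 0], [0, -120, 0], [3, -160, 0], [6, -200, 0], [10, -240, 0], [14, -280, -5], [18, -320, -10], [22, -360, -20], [26, -400, -30]]' --grip '[0, 0, 0, 0, 0, 0, 0, 0, 0, 0]'

```text
time: 13.73
tool_pos: [482.5, -235.7, 144.0]
tcp_rot: [3.141, -0.001, 0.281]
contact_force: [1.3, 0.1, 0.3]
grip_width: 46.1
```

servo_tool --angular '[[0, 0, 0], [0, 0, 0], [0, 0, 0], [0, 0, 0], [0, 0, 0]]' --slide '[[8, -25, -15], [16, -41, -30], [16, -41, -30], [16, -41, -30], [16, -41, -30]]' --grip '[0, 0, 0, 0, 0]'

```text
time: 14.15
tool_pos: [498.4, -273.7, 114.3]
tcp_rot: [-3.141, 0.0, 0.281]
contact_force: [-0.2, -0.2, -0.2]
grip_width: 46.2
```

```bash
python3 - <<'E'
from h import *
c=wcap("w9"); cv2.imwrite("pics/w9z.png",cv2.resize(c["img"][180:340,220:420],None,fx=4,fy=3.6))
from plant import bot
o=bot.get_obs();print(o["time"],o["tool_pos"],o["contact_force"])
print(wproj(c,(498.7,-274.4,54)))
s=bot.capture("side"); cv2.imwrite("pics/s9.png",cv2.resize(s["img"][200:400,240:420],None,fx=4,fy=3))
E
```

```text
14.2 [ 498.59786824 -273.54923335  114.72894971] [0.05022753 0.7249285  0.44110286]
(np.float64(320.1437390117404), np.float64(252.98879815244376))
```

View pics/w9z.png

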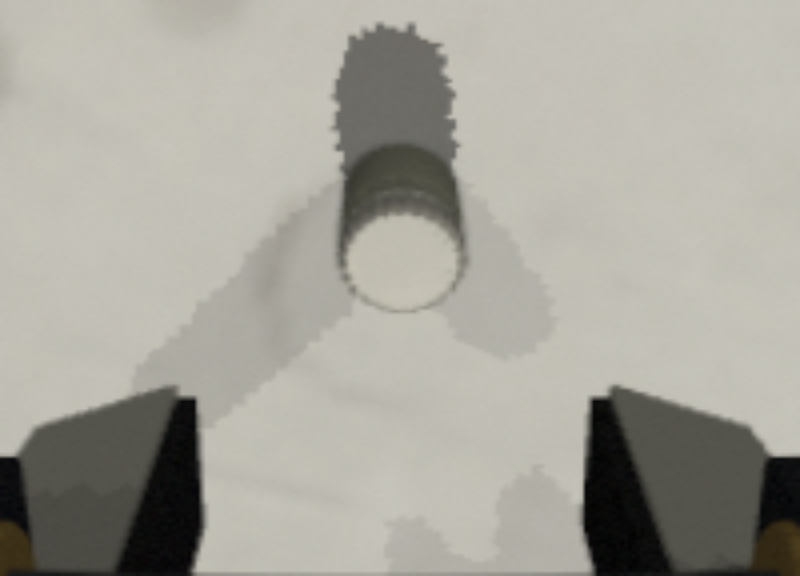

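View pics/s9.png

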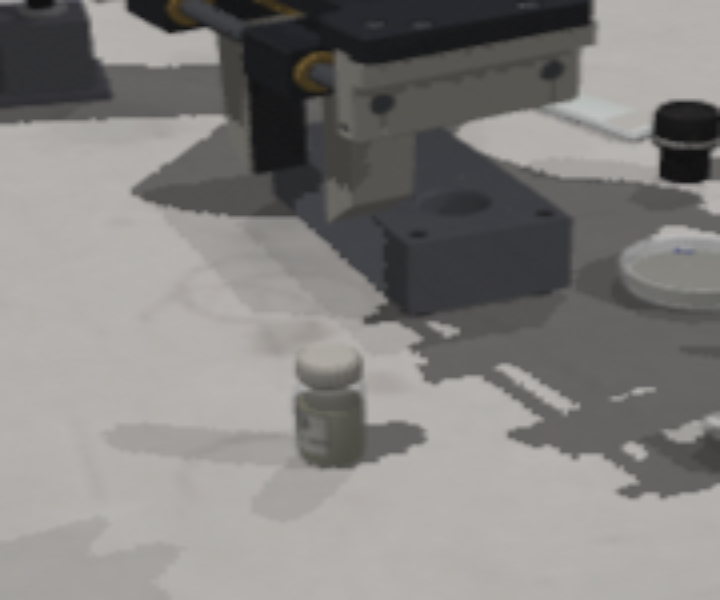

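Vial cap at zoom (403,262), centred between the fingers and matching the earlier fix. Descending to grasp.

servo_tool --angular '[[0, 0, 0], [0, 0, 0], [0, 0, 0], [0, 0, 0], [0, 0, 0], [0, 0, 0], [0, 0, 0]]' --slide '[[0.2, 0, -20], [0.2, 0, -45], [0.2, 0, -70], [0.2, 0, -90], [0.2, 0, -103], [0.2, 0, -103], [0.2, 0, -103]]' --grip '[0, 0, 0, 0, 0, 0, 0]'

```text
time: 14.83
tool_pos: [498.9, -273.8, 11.5]
tcp_rot: [3.142, -0.0, 0.282]
contact_force: [0.4, 0.7, 0.2]
grip_width: 46.0
```

```bash
python3 - <<'E'
from h import *
c=wcap("w10"); cv2.imwrite("pics/w10z.png",cv2.resize(c["img"][200:400,220:420],None,fx=4,fy=3))
from plant import bot
o=bot.get_obs();print(o["time"],o["tool_pos"],o["contact_force"])
s=bot.capture("side"); cv2.imwrite("pics/s10.png",cv2.resize(s["img"][250:400,250:400],None,fx=4.5,fy=4))
E
```

```text
14.8833 [ 499.46482783 -274.28742413   12.28129429] [-0.52192985 -0.56179397  0.24625101]
```

View pics/w10z.png

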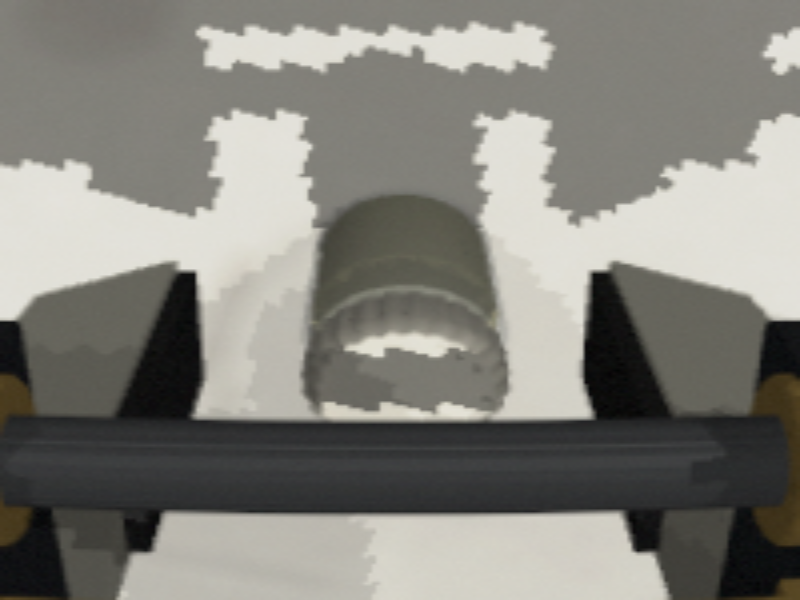

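View pics/s10.png

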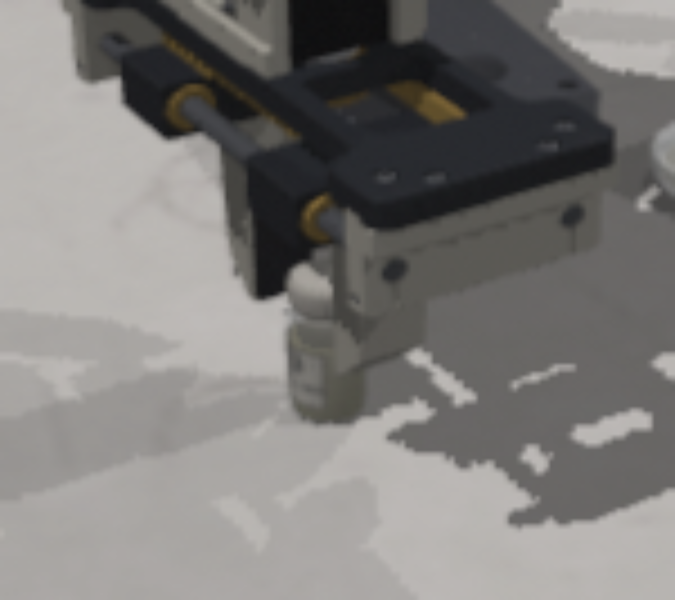

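servo_tool --angular '[[0, 0, 0], [0, 0, 0], [0, 0, 0], [0, 0, 0], [0, 0, 0], [0, 0, 0], [0, 0, 0], [0, 0, 0]]' --slide '[[0, -1, -2], [0, -1, -2], [0, -1, -2], [0, -1, -2], [0, -1, -2], [0, -1, -2], [0, -1, -2], [0, -1, -2]]' --grip '[0, 0, -1, -1, -1, -1, -1, -1]'

```text
time: 15.6
tool_pos: [498.8, -275.5, 9.0]
tcp_rot: [3.141, -0.0, 0.281]
contact_force: [-0.3, 0.5, 1.4]
grip_width: 23.3
```

servo_tool --angular '[[0, 0, 0], [0, 0, 0], [0, 0, 0], [0, 0, 0], [0, 0, 0], [0, 0, 0]]' --slide '[[0, 0, 20], [0, 0, 50], [0, 0, 80], [0, 0, 90], [0, 0, 90], [0, 0, 90]]' --grip '[-1, -1, -1, -1, -1, -1]'

```text
time: 16.1
tool_pos: [498.5, -275.3, 98.6]
tcp_rot: [3.141, -0.0, 0.281]
contact_force: [0.1, 0.4, -0.9]
grip_width: 23.2
```

```bash
python3 - <<'E'
from h import *
c=wcap("w11"); cv2.imwrite("pics/w11z.png",cv2.resize(c["img"][200:400,220:420],None,fx=4,fy=3))
from plant import bot
o=bot.get_obs();print(o["time"],o["tool_pos"],o["contact_force"])
s=bot.capture("side"); cv2.imwrite("pics/s11.png",cv2.resize(s["img"][200:350,250:400],None,fx=4.5,fy=4))
s=load("side0.npz"); print([(proj(s,(498.8,-275,z))-np.array([250,200]))*[4.5,4] for z in (92,92+30,92+54)])
E
```

```text
16.15 [ 497.95522708 -274.92006928   97.60795646] [-1.51497825  0.07258763 -1.991272  ]
[array([310.12092569, 369.2674819 ]), array([307.34491108, 287.29749749]), array([305.04830214, 219.48337361])]
```

View pics/w11z.png

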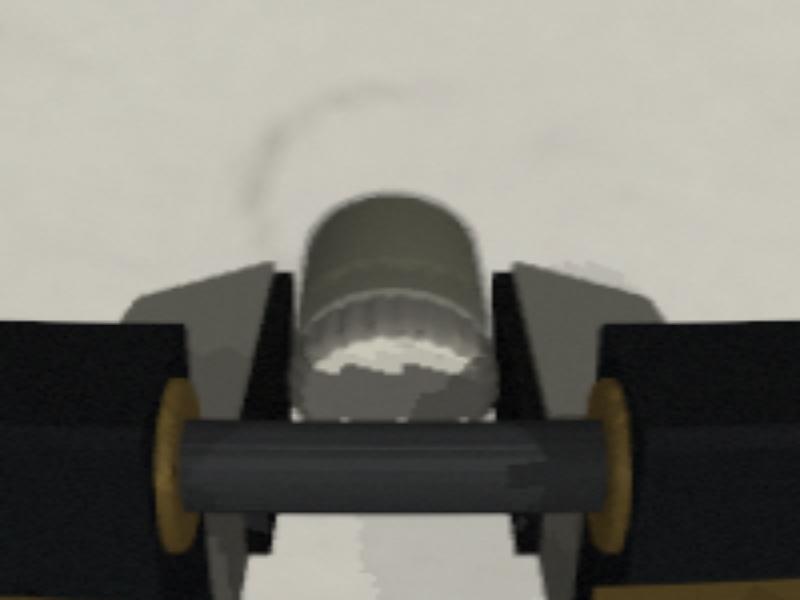

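View pics/s11.png

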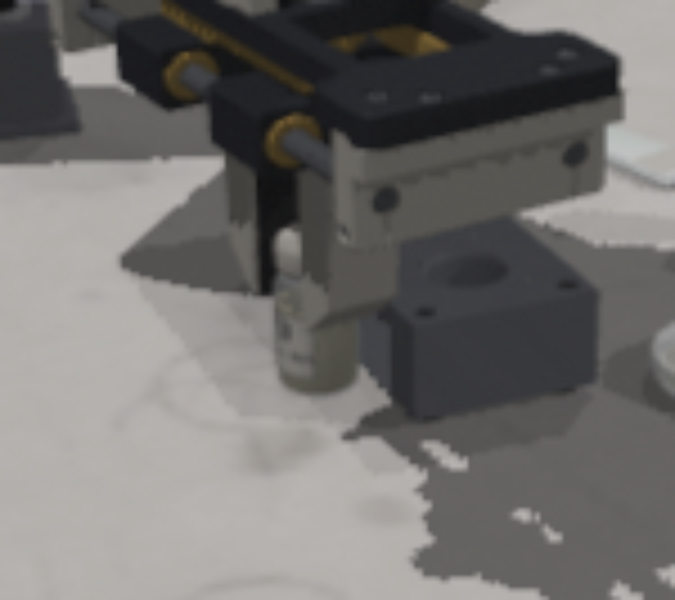

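Vial held (23.2 mm) and upright. Moving above the right well.

servo_tool --angular '[[0, 0, 0], [0, 0, 0], [0, 0, 0], [0, 0, 0], [0, 0, 0], [0, 0, 0], [0, 0, 0], [0, 0, 0], [0, 0, 0]]' --slide '[[15, 25, 0], [30, 50, 0], [45, 75, 0], [60, 100, 0], [75, 124, 0], [84.5, 140, 0], [84.5, 140, 0], [84.5, 140, 0], [84.5, 140, 0]]' --grip '[-1, -1, -1, -1, -1, -1, -1, -1, -1]'

```text
time: 16.95
tool_pos: [582.3, -135.7, 97.6]
tcp_rot: [-3.141, 0.002, 0.281]
contact_force: [0.3, -1.1, 0.2]
grip_width: 23.4
```

```bash
python3 - <<'E'
from h import *
c=wcap("w12"); cv2.imwrite("pics/w12z.png",cv2.resize(c["img"][180:330,210:410],None,fx=4,fy=4))
from plant import bot
o=bot.get_obs();print(o["time"],o["tool_pos"],o["contact_force"])
print([(np.array(wproj(c,X))-[210,180])*4 for X in ((583.5,-135,46),(571.8,-56,46))])
f=o["tool_pos"]; print([(np.array(wproj(c,(f[0],f[1],z)))-[210,180])*4 for z in (f[2]-9,f[2]+45)])
s=bot.capture("side"); cv2.imwrite("pics/s12.png",cv2.resize(s["img"][180:320,280:420],None,fx=4.5,fy=4))
s=load("side0.npz");print([(proj(s,X)-np.array([280,180]))*[4.5,4] for X in ((583.5,-135,46),(f[0],f[1],f[2]-9))])
E
```

```text
17.0 [ 582.31955707 -136.11545136   97.90166249] [-0.048162   -0.00881496 -0.47139295]
[array([434.34043433, 301.01400597]), array([-41.41671753, 238.94802926])]
[array([440.04808005, 413.27906747]), array([442.25480487, 619.17233544])]
[array([320.24741692, 345.04014908]), array([317.8029362 , 248.88636237])]
```

View pics/w12z.png

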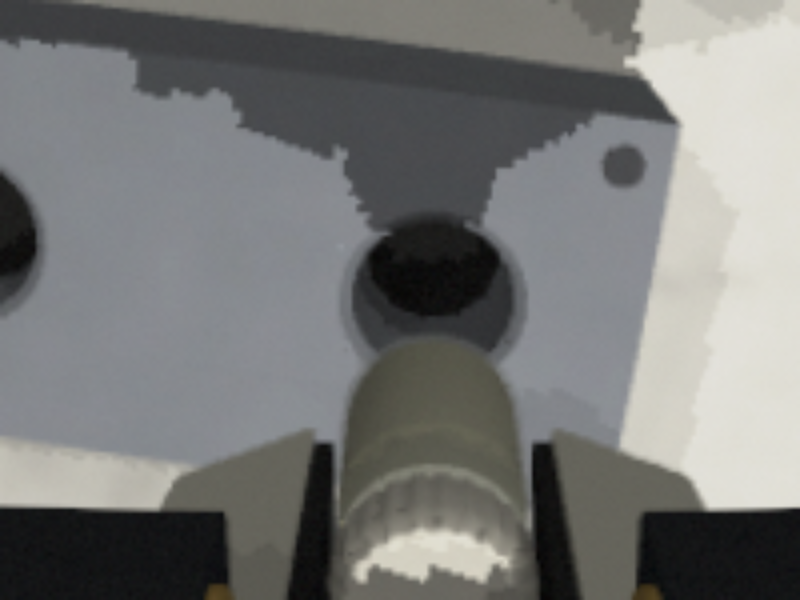

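View pics/s12.png

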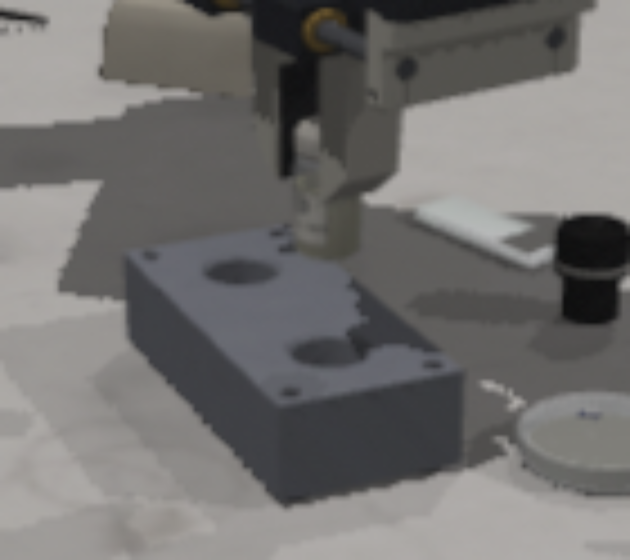

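servo_tool --angular '[[0, 0, 0], [0, 0, 0], [0, 0, 0], [0, 0, 0], [0, 0, 0], [0, 0, 0]]' --slide '[[0.8, 0, -10], [0.8, 0, -22], [0.8, 0, -33], [0.8, 0, -33], [0.8, 0, -33], [0.8, 0, -33]]' --grip '[-1, -1, -1, -1, -1, -1]'

```text
time: 17.55
tool_pos: [584.1, -135.7, 66.1]
tcp_rot: [3.141, -0.0, 0.28]
contact_force: [0.8, -0.2, -0.2]
grip_width: 23.0
```

```bash
python3 - <<'E'
from h import *
c=wcap("w13"); cv2.imwrite("pics/w13z.png",cv2.resize(c["img"][210:330,230:390],None,fx=5,fy=5))
from plant import bot
o=bot.get_obs();print(o["time"],o["tool_pos"],o["contact_force"])
print([(np.array(wproj(c,X))-[230,210])*5 for X in ((583.5,-135,46),(571.8,-56,46))])
f=o["tool_pos"]; print([(np.array(wproj(c,(f[0],f[1],z)))-[230,210])*5 for z in (f[2]-9,f[2]+45)])
s=bot.capture("side"); cv2.imwrite("pics/s13.png",cv2.resize(s["img"][200:320,290:410],None,fx=5,fy=5))
s=load("side0.npz");print([(proj(s,X)-np.array([290,200]))*5 for X in ((583.5,-135,46),(f[0],f[1],f[2]-9))])
E
```

```text
17.6 [ 584.35487784 -135.76606517   66.39162652] [ 0.28581719  0.30301348 -0.28362579]
[array([438.33363818, 330.5096362 ]), array([-233.08987406,  240.31781302])]
[array([447.2405404 , 364.49487421]), array([449.90736   , 620.05190775])]
[array([305.83046325, 331.30018636]), array([309.10118724, 300.10044525])]
```

View pics/w13z.png

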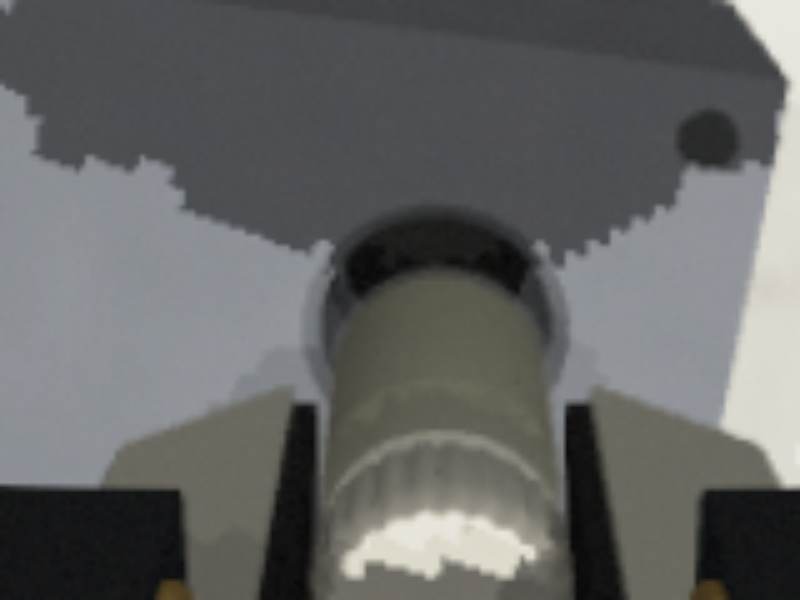

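View pics/s13.png

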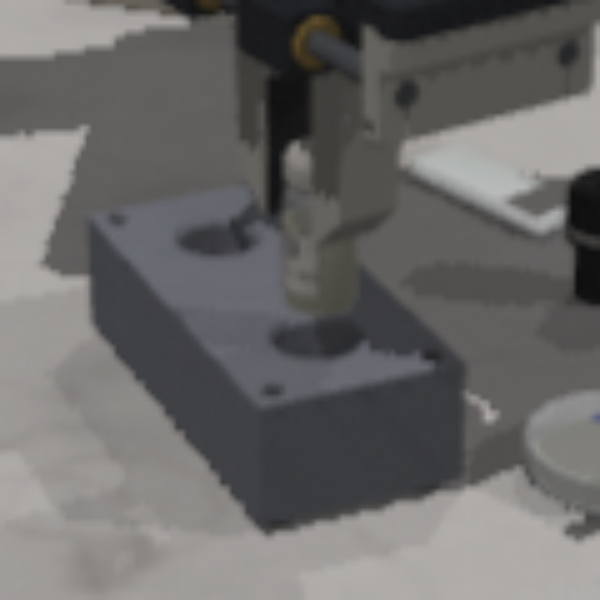

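The vial foot (x≈438) and the well (x≈437) are lined up in the wrist view, and the side view agrees. Lowering.

servo_tool --angular '[[0, 0, 0], [0, 0, 0], [0, 0, 0], [0, 0, 0], [0, 0, 0], [0, 0, 0], [0, 0, 0]]' --slide '[[-0.3, 0, -4], [-0.3, 0, -8], [-0.3, 0, -11], [-0.3, 0, -14], [-0.3, 0, -17], [-0.3, 0, -17], [-0.3, 0, -17]]' --grip '[-1, -1, -1, -1, -1, -1, -1]'

```text
time: 18.23
tool_pos: [583.6, -135.4, 48.6]
tcp_rot: [-3.141, 0.0, 0.281]
contact_force: [-0.3, 0.5, 0.5]
grip_width: 22.9
```

servo_tool --angular '[[0, 0, 0], [0, 0, 0], [0, 0, 0], [0, 0, 0], [0, 0, 0], [0, 0, 0], [0, 0, 0]]' --slide '[[0, 0, -4], [0, 0, -8], [0, 0, -11], [0, 0, -14], [0, 0, -16], [0, 0, -17], [0, 0, -17]]' --grip '[-1, -1, -1, -1, -1, -1, -1]'

```text
time: 18.82
tool_pos: [583.6, -135.4, 31.6]
tcp_rot: [-3.141, 0.0, 0.281]
contact_force: [-0.1, -0.4, -0.9]
grip_width: 23.0
```

servo_tool --angular '[[0, 0, 0], [0, 0, 0], [0, 0, 0], [0, 0, 0], [0, 0, 0]]' --slide '[[0, 0, -1], [0, 0, -2], [0, 0, -3], [0, 0, -3.5], [0, 0, -3.5]]' --grip '[-1, -1, -1, -1, -1]'

```text
time: 19.23
tool_pos: [584.0, -135.5, 29.0]
tcp_rot: [3.141, -0.001, 0.281]
contact_force: [-1.0, 0.0, 4.9]
grip_width: 23.1
```

Contact (4.9 N up) at TCP 29.0 puts the foot at z = 20, exactly home. Releasing.

servo_tool --angular '[[0, 0, 0], [0, 0, 0], [0, 0, 0], [0, 0, 0], [0, 0, 0], [0, 0, 0], [0, 0, 0], [0, 0, 0], [0, 0, 0]]' --slide '[[0, 0, 1], [0, 0, 1], [0, 0, 1], [0, 0, 1], [0, 0, 10], [0, 0, 30], [0, 0, 60], [0, 0, 100], [0, 0, 140]]' --grip '[-0.1, -0.1, -0.1, -0.1, -0.1, -0.1, -0.1, -0.1, -0.1]'

```text
time: 19.98
tool_pos: [583.0, -135.2, 169.9]
tcp_rot: [-3.141, 0.001, 0.281]
contact_force: [0.7, -0.2, 0.3]
grip_width: 41.1
```

servo_tool --angular '[[0, 0, 0], [0, 0, 0], [0, 0, 0], [0, 0, 0], [0, 0, 0]]' --slide '[[-30, 0, 10], [-60, 0, 20], [-80, 0, 30], [-80, 0, 30], [-80, 0, 30]]' --grip '[-0.1, -0.1, -0.1, -0.1, -0.1]'

```text
time: 20.4
tool_pos: [503.8, -135.7, 200.0]
tcp_rot: [3.14, -0.002, 0.28]
contact_force: [-0.2, -0.6, -0.6]
grip_width: 41.5
```

```bash
python3 - <<'E'
from h import *
c=wcap("w14")
from plant import bot
o=bot.get_obs();print(o["time"],o["tool_pos"],o["contact_force"])
print([np.array(wproj(c,X)) for X in ((583.5,-135,74),(583.5,-135,84))])
s=bot.capture("side"); np.savez("side14.npz",**s); cv2.imwrite("pics/s14.png",cv2.resize(s["img"][160:360,230:460],None,fx=3.4,fy=3))
print([proj(s,(583.5,-135,z)) for z in (74,84)])
E
```

```text
20.45 [ 504.22964706 -135.63769601  199.18420026] [-0.17189951  0.81273438  0.26033226]
[array([345.01668389, 137.17604132]), array([345.95895307, 137.28554997])]
[(np.float64(351.1551416725802), np.float64(250.43736122011882)), (np.float64(351.1511554588351), np.float64(244.6778229252959))]
```

View pics/w14.png

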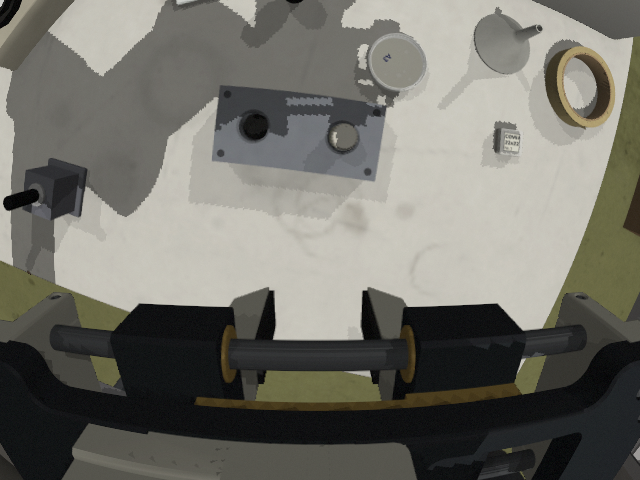

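View pics/s14.png

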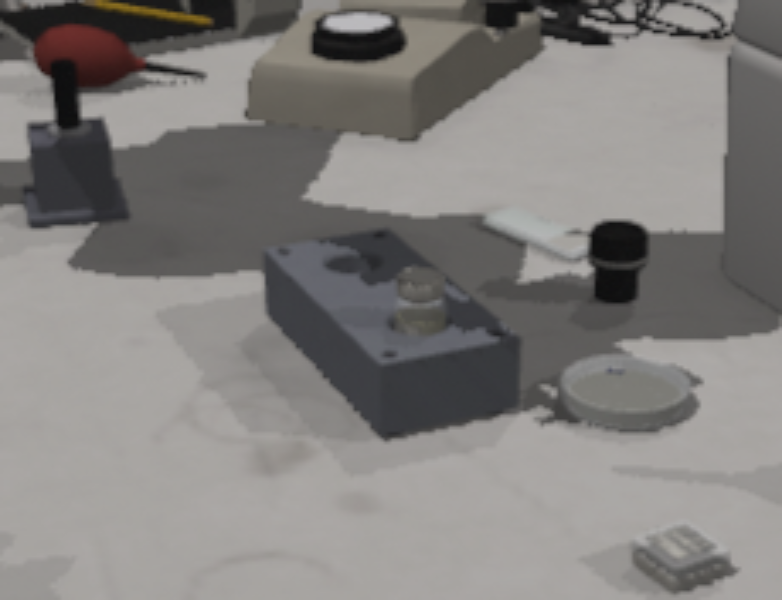

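The vial cap centre at about (354,253) fits a top height of 74 mm, so it is home. The feeler is upright in its stand, and the dish, box and eyepiece are where they were.

```bash
python3 -c "
from plant import bot
print(bot.close_job())"
```

```text
the job is handed in; nothing more can be done
None
```

The right well was the clear one, and the vial now stands home in it with the feeler back in its stand. I handed the job in at about 20.5 s; no verdict is reported.

- **Feeling the wells:** The left well's bottom gave firm contact about 16–17 mm below the mouth, which is the bung. The right well's bottom was about 10 mm deeper, which is the pad.
- **Feeler:** I lowered it until the flange met the stand at the same height as at the start, with 15 N upward. The side view afterwards shows it upright and home.
- **Vial:** The foot met the pad at 20 mm above the worktop, the height for fully home. The last wrist and side pictures show the cap at the height and place expected for the right well.
- **Bystanders:** By eye in the last pictures, the petri dish, cover glass box and eyepiece had not moved. I did not re-measure them.
- **Disagreements:**
  - **Fingertips:** The fingers really end about 20 mm behind the reported TCP. My first grip on the handle was therefore too high, and I regrasped it lower before lifting.
  - **Side camera:** It reads about 2 pixels off the wrist camera.

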